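# Put the nail-care kit away and hang up the mugs

### The arm

A 6-joint arm with a two-finger parallel gripper is mounted at the origin on the work surface. World frame = base frame: x ahead of the robot, y to its left, z up, the work surface at z = 0. Lengths are in m, angles in rad, forces in N, time in s.
With the tool pointing down it reaches from about 0.3 to 0.75 m from the base axis. Payload 8.5 kg.
Tool frame: the origin (TCP) lies on the centre line of the jaws, within the pads' length; the fingertips stand 11 mm ahead of it and the grasp point (between the pads) lies 8 mm behind it; z points along the fingers, y is the line along which they close (so a half turn about z gives the same grasp; the last joint's range is limited). The gripper opens to 88 mm and grips with 3 to 60 N. Pads are 18 mm wide; open, the fingers measure 123 mm over their backs; the gripper's body (75 mm by 187 mm) begins 45 mm behind the grasp point.
Start: joints at [1.087, 0.381, 1.297, -0, 1.464, -0.215], TCP at [0.146, 0.53, 0.25] pointing down, gripper open.
Joint ranges: [-3.11, 3.11], [-0.89, 2.33], [0.22, 2.48], [-1.42, 4.56], [0.17, 2.85], [-2.88, 2.88]. Speed limits (rad/s): [2.39, 2.39, 3.14, 3.14, 3.14, 3.14].

### API

Orientations are given as a unit quaternion [w, x, y, z].
In Python, from workcell import robot gives the robot as it stands. The module is installed in compiled form; this text tells all that it offers.
- The arm moves only by the tool arm_command, never from a script. Its argument "steps" is a list of rows, each a list of 7 numbers: the turn, a rotation vector about the tool's x, y, z scaled (see below), then the shift along the tool's x, y, z scaled (see below), then the closure, from -1 (fully open) to 1 (shut). A call has 1 to 12 rows; each row shifts and turns the commanded pose from where the row before left it, along the tool's axes as they then stand; what a row does not reach is not made up. The controller multiplies each number of a shift by 0.075 m and each number of a turn by 120 degrees. A row lasts 1/12 s, in which the tool goes at most 41.7 mm and 7.16 degrees, less where a joint would pass 70% of its speed; a pose out of reach is approached as far as the arm can. A call with a number of a shift or a turn outside -1 to 1 is refused whole. A call with a gripper value outside its range is refused whole. The fingers move at their own pace and stop on an object; the grip force is fixed at half the most. Time passes only in rows, so rows that do not move let the fingers close. It gives the time, the measured TCP pose, the force, the opening and the grip force at its end, in the units of the state.
- robot.read_state(): the state, without advancing time (a new reading comes with each control period).
- robot.get_image(name): name is "scene" or "side" or "wrist"; returns the picture (384x512x3 uint8, blue, green, red); there is no depth.
- robot.calibration(name): a dict with "fx", "fy", "cx", "cy" (pixels), "k1" (the pictures are not rectified: a ray, as slopes to the right and down, at radius r is drawn at 1 + k1 r^2 times it, then the intrinsics apply), "R" (3x3) and "t" (3): a world point X has camera coordinates R X + t. Camera axes: x right, y down, z forward; pixel columns grow to the right and rows downward; lengths in m; the calibration is good to about 2 mm. A picture is of the moment at which its call begins: read the wrist's pose just before it. calibration takes no time and is no camera call; for the wrist camera it gives the pose at the moment of the call.
- robot.hand_in(): hands the job in; it is judged then, once.
The state is a dict: "clock": time; "joint_pos": joint angles; "qd": joint speeds; "joint_efforts": joint torques, N m; "eef_pos": TCP position; "tcp_rot": TCP orientation; "contact_force": force on the tool from outside, world axes, zero at the start; "ft_torque": the same for the moment, N m; "opening": opening from 0.0 (shut) to 1.0 (fully open); "grip_force": force on a finger pad.
Only numpy, scipy, OpenCV 4.12 (cv2) and the standard library are available. Lean on these libraries where they do the work, as an engineer would, in place of code of your own. Each camera call takes 0.05 s, during which the arm holds its last target. There are 200 camera calls.

### The job

Tidy the bathroom counter: lay every nail-care tool that is lying out (blue clipper, green foot file, orange nail brush, whichever are there) flat in the open white kit drawer under the steel rack, and then, with all of them in, push the drawer fully home without slamming it. Also hang both mugs by their handles on the hooks of the black rail, one mug to a hook. Do not disturb the soap box and the toe separator on top of the rack.

Things in the scene. Friction and masses are not known exactly. Their poses are not given: they have to be found in the camera images.
- clipper: blue toenail clipper with steel head, lying flat; may be absent; may get knocked 2 to 4 cm aside. Origin under the middle of its length; long axis y, 121 mm (-60 to +61). Width in x: blue handle 20 mm (y -60 to 14), steel neck 14 mm (y 14 to 44), head 24 mm. 22 mm high, 25 with the thin lever. 70 g. Grip the handle about y = -15 mm, across x.
- foot_file: green plastic foot file with a dark rasp face, lying flat; may be absent; may get knocked aside. Origin under the middle; long axis y, 122 mm (-60 to +62): handle 22 mm wide in x and 22 mm high for y -60 to 8, head 28 mm wide and 20 mm high for y 6 to 62. 70 g. Grip it about y = -12 mm, across x.
- nail_brush: orange-backed nail brush, pale bristle block below (rigid), lying flat. Origin under its centre; 100 mm long in y, 30 mm wide in x, 26 mm high (the back, z 12 to 26 mm, is 30 mm wide; the bristle block below it 26 mm). Grip it at its centre across x. 70 g. May be absent. It may get knocked aside.
- mug_1: white mug standing on the counter. Origin centre of its foot, z up its axis; outside diameter 64 mm, 85 mm high, wall 4 mm, about 220 g. Handle on its +y side, in its y-z plane: 10 mm round bar, out to y = 75 mm. Can be gripped from above across its body along its x, clear of the handle. Once hung it swings under the hook for some 10 s and ends tilted about 70 degrees.
- mug_2: blue-glazed mug, shape and axes exactly as mug_1.
- mug_1_loop (a point): middle of the opening in mug_1's handle: 50 mm out along the mug's y, 46 mm above its foot; axes as the mug's. The opening runs through along the mug's x and is clear from y = 32 to 65 mm and z = 27 to 65 mm of the mug's frame.
- mug_2_loop (a point): the same point of mug_2.
- hook_1 (a point): point on the centre line of the first (right, -y) steel hook of the black rail, 175 mm above the counter, a good place for a handle to hang. The hook is a round bar 8 mm thick along this point's x, which points from its free end to the rail: straight from x = -30 to +90 mm (the rail's centre); at x = -30 to -38 mm the free end turns up, its top 22 mm above the centre line. z is up.
- hook_2 (a point): the same point on the second (left, +y) hook, 170 mm from the first along the point's y.
- rail: matte black rail fixed on two posts (at its y = -175 and +175 mm, diameter 20 mm, feet 50 mm); origin on the counter under the middle of the bar, axes as the hooks'. The bar is 380 mm long along y, 24 mm thick, centre 175 mm up.
- rack: stainless slatted rack, fixed. Origin on the counter under the middle of its front edge; x points to its back, y to its left. 230 mm deep, 290 mm wide, top face at 103 mm, underside 95 mm. A clear acrylic hair brush is fixed along the right (-y) edge of its top, 30 mm high. The drawer slides beneath it.
- drawer (a joint): kit drawer travel out of the rack (m): 0 fully home against its stop, up to 0.19 open; it slides out along the rack's -x and has about 2 N of friction, no spring. Its front panel is flush with the rack's front edge when home.
- drawer_front (a point): on the outer face of the drawer's front panel, at its middle, 70 mm above the counter; axes as the rack's. The panel is 270 mm wide, from 8 to 85 mm above the counter, 12 mm thick. Push it to +x.
- drawer_in (a point): centre of the drawer's inner floor (14 mm above the counter); axes as the rack's. Inside it measures 198 mm in x and 250 mm in y; side and back walls rise 46 mm above the floor, the front panel 71 mm. The inside of the front panel is at x = -99 mm.
- soap_box: grey sliding-lid soap travel box, 65 x 100 x 36 mm, on top of the rack: leave it alone.
- toe_separator: green toe separator, 57 x 100 x 22 mm, on top of the rack: leave it alone.

How it is judged:
On the way, in this order (a step that is already met when the one before it is completed fails the run):
1. every nail-care tool present lies in the open drawer (x of clipper in the frame of drawer_in between -0.1 and 0.1 m and y of clipper in the frame of drawer_in between -0.125 and 0.125 m and z of clipper in the frame of drawer_in between -0.01 and 0.045 m and x of foot_file in the frame of drawer_in between -0.1 and 0.1 m and y of foot_file in the frame of drawer_in between -0.125 and 0.125 m and z of foot_file in the frame of drawer_in between -0.01 and 0.045 m and x of nail_brush in the frame of drawer_in between -0.1 and 0.1 m and y of nail_brush in the frame of drawer_in between -0.125 and 0.125 m and z of nail_brush in the frame of drawer_in between -0.01 and 0.045 m and value of joint drawer above 0.05 m), for 0.2 s.
2. the drawer is pushed fully home (value of joint drawer below 0.005 m), for 0.2 s.
At the end, for the whole second after the job is handed in: Every tool lies in the drawer (origin over its floor, under 45 mm above it); drawer within 5 mm of home; each mug hangs with its own hook through its handle (loop middle within 22 mm sideways, +5 to -30 mm in height of the hook line); tools at rest; mugs may swing (x of clipper in the frame of drawer_in between -0.1 and 0.1 m and y of clipper in the frame of drawer_in between -0.125 and 0.125 m and z of clipper in the frame of drawer_in between -0.01 and 0.045 m and x of foot_file in the frame of drawer_in between -0.1 and 0.1 m and y of foot_file in the frame of drawer_in between -0.125 and 0.125 m and z of foot_file in the frame of drawer_in between -0.01 and 0.045 m and x of nail_brush in the frame of drawer_in between -0.1 and 0.1 m and y of nail_brush in the frame of drawer_in between -0.125 and 0.125 m and z of nail_brush in the frame of drawer_in between -0.01 and 0.045 m and value of joint drawer below 0.005 m and (((x of mug_1_loop in the frame of hook_1 between -0.04 and 0.08 m and y of mug_1_loop in the frame of hook_1 between -0.022 and 0.022 m and z of mug_1_loop in the frame of hook_1 between -0.03 and 0.005 m) and (x of mug_2_loop in the frame of hook_2 between -0.04 and 0.08 m and y of mug_2_loop in the frame of hook_2 between -0.022 and 0.022 m and z of mug_2_loop in the frame of hook_2 between -0.03 and 0.005 m)) or ((x of mug_1_loop in the frame of hook_2 between -0.04 and 0.08 m and y of mug_1_loop in the frame of hook_2 between -0.022 and 0.022 m and z of mug_1_loop in the frame of hook_2 between -0.03 and 0.005 m) and (x of mug_2_loop in the frame of hook_1 between -0.04 and 0.08 m and y of mug_2_loop in the frame of hook_1 between -0.022 and 0.022 m and z of mug_2_loop in the frame of hook_1 between -0.03 and 0.005 m))) and linear speed of each of clipper, foot_file, nail_brush below 0.05 m/s); the robot touches nothing.
It fails at once if soap box on the rack shifted more than 30 mm (distance of soap_box from where it was at the start of the episode above 0.03 m).
It fails at once if toe separator on the rack shifted more than 30 mm (distance of toe_separator from where it was at the start of the episode above 0.03 m).
It fails at once if the drawer is slammed (closing faster than 0.5 m/s) (velocity of joint drawer below -0.5 m/s).
Of clipper, foot_file, nail_brush only 2 to 3 are there at a start; the rules pass over those that are not, and their reading is None.
At some moment in a run one of clipper, foot_file, nail_brush may be knocked a few centimetres aside while the robot is not near it.
It also fails if it takes over 210 s, if anything falls off the work surface, if the arm or the gripper's body presses on something with over 40 N, if the wrist force passes 120 N, or if a joint passes its speed limit or range.

## Working session

There is one attempt and no reset: what is moved stays moved. The work goes in short steps, Python scripts to look and compute and a tool call to move; the robot and the scene stay as the last step left them, time stands still between calls to the robot, and variables do not carry over. Pictures are saved under pics/ and viewed, at most 14 in all, crops included, and the job is handed in when it is done.

Besides the shell and the picture viewer there is one more tool, called after ">>>" as name([rows], argument=value, ...), one row to a line, values as JSON. arm_command: Moves the arm, as the interface text tells. Shifts and turns lie within -1 to 1; 1 stands for 0.075 m of shift or 120 degrees of turn. Its arguments: {"type":"object","properties":{"steps":{"type":"array","items":{"type":"array","items":{"type":"number","minimum":-1,"maximum":1}}}},"required":["steps"]}

```bash
mkdir -p pics; cat > h.py <<'E'
import numpy as np, cv2, json
from workcell import robot
from scipy.spatial.transform import Rotation as Ro
def snap(n,f):
    c=robot.calibration(n); im=robot.get_image(n); cv2.imwrite('pics/'+f+'.png',im)
    json.dump({k:np.asarray(v).tolist() for k,v in c.items()},open('pics/'+f+'.json','w')); return im
def cal(f):
    return {k:np.array(v) for k,v in json.load(open('pics/'+f+'.json')).items()}
def K(c): return np.array([[c['fx'],0,c['cx']],[0,c['fy'],c['cy']],[0,0,1.]])
def world(f,uv,z):
    c=cal(f); p=cv2.undistortPoints(np.array(uv,float).reshape(-1,1,2),K(c),np.array([float(c['k1']),0,0,0]))[:,0]
    o=-c['R'].T@c['t']; d=np.c_[p,np.ones(len(p))]@c['R']
    return o+d*((z-o[2])/d[:,2])[:,None]
def pix(f,X):
    c=cal(f); return cv2.projectPoints(np.array(X,float).reshape(-1,1,3),cv2.Rodrigues(c['R'])[0],c['t'],K(c),np.array([float(c['k1']),0,0,0]))[0][:,0]
def st():
    s=robot.read_state(); print(round(s['clock'],2),'pos',np.round(s['eef_pos'],4),'q',np.round(s['tcp_rot'],4),'F',np.round(s['contact_force'],1),'op',np.round(s['opening'],3),'g',np.round(s['grip_force'],1)); print(np.round(s['joint_pos'],3))
    return s
E
python3 - <<'E'
from h import *
s=st()
print(Ro.from_quat(np.roll(s['tcp_rot'],-1)).as_matrix().round(3))
ims=[snap(n,n+'0') for n in('scene','side','wrist')]
for n in('scene','side','wrist'):
    c=cal(n+'0'); print(n,-c['R'].T@c['t'],c['R'].round(2).tolist(),c['fx'],c['k1'])
for n,i in zip('sdw',ims): cv2.imwrite(f'pics/{n}big.png',cv2.resize(i,(800,600),interpolation=cv2.INTER_CUBIC))
E
```

```text
0.0 pos [0.1459 0.53   0.2491] q [-3.00e-04  1.34e-01  9.91e-01 -7.00e-04] F [-1.4  0.3  0.5] op 1.004 g 0.0
[ 1.087  0.381  1.298  0.     1.464 -0.215]
[[-0.964  0.266 -0.001]
 [ 0.266  0.964 -0.001]
 [ 0.    -0.001 -1.   ]]
scene [ 1.14418441 -0.23566581  0.69143582] [[0.39, 0.92, -0.02], [0.61, -0.27, -0.75], [-0.69, 0.28, -0.67]] 357.8350114808613 0.03066009913475802
side [ 0.06938094 -0.60371872  0.8347168 ] [[0.82, -0.58, 0.01], [-0.38, -0.55, -0.74], [0.43, 0.6, -0.67]] 438.255600416725 -0.1272302814758379
wrist [0.08336127 0.54790838 0.38416717] [[0.27, 0.96, -0.0], [0.93, -0.26, 0.26], [0.25, -0.07, -0.97]] 316.96152553804666 -0.09055114032773352
```

View pics/sbig.png

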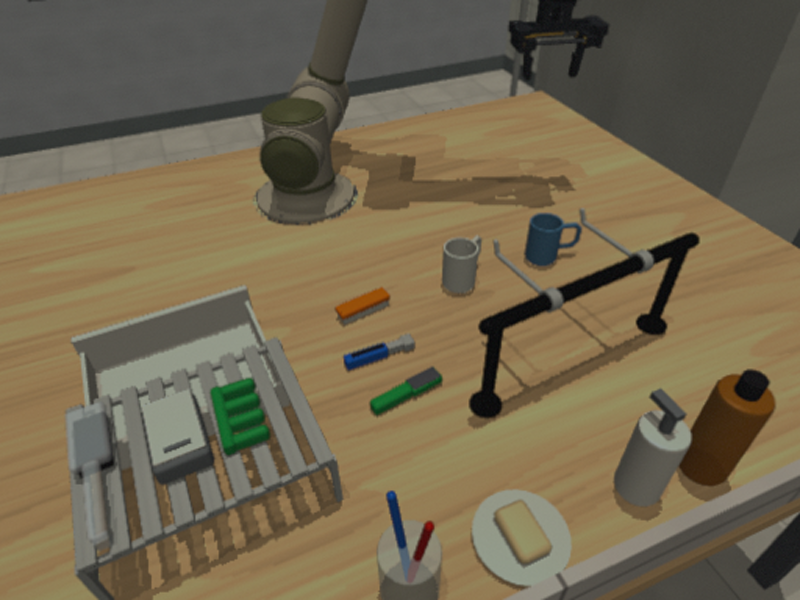

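View pics/dbig.png

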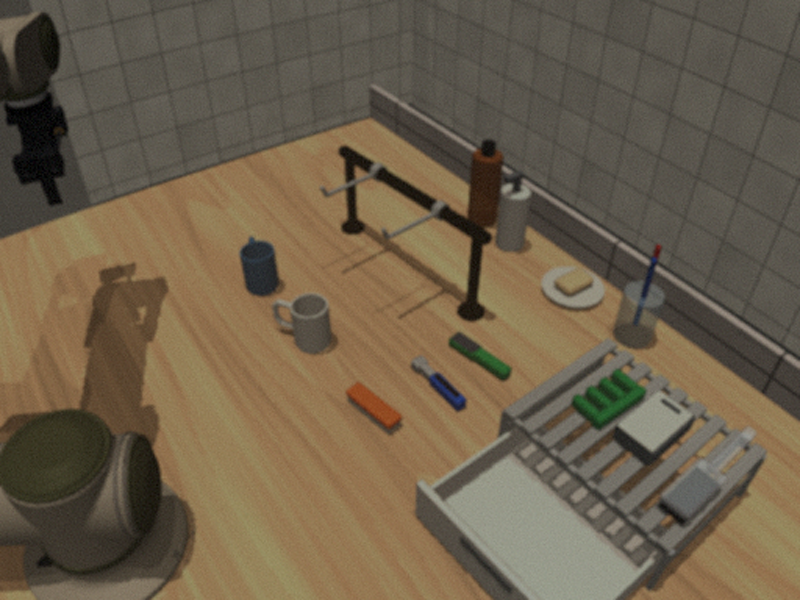

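Scene (800×600): brush (362,304), clipper (345,360)–(413,342), file (373,406)–(440,376), white mug rim (461,246), blue mug rim (545,221), rail ends (485,327)/(693,240). The drawer is open, and the side view shows the same layout with all three tools out. I'll make rough measurements and enlarged crops next.

```bash
python3 - <<'E'
from h import *
k=.64
S={'brush':([(338,308),(388,293)],.026),'clip':([(345,358),(413,342)],.015),'file':([(373,406),(440,376)],.015),'rail':([(485,327),(693,240)],.175),'feet':([(485,405),(652,325)],0),
'hooktips':([(496,243),(582,211)],.197),'hookjoin':([(552,299),(645,260)],.175),'wm':([(461,246),(459,283)],.085),'bm':([(545,221)],.085),'whand':([(478,240)],.07),'bhand':([(578,235)],.05),'drfront':([(74,340),(247,290)],.085),'rackback':([(80,572),(337,465)],.103)}
D={'brush':([(350,390),(400,420)],.026),'clip':([(413,362),(463,403)],.015),'file':([(452,340),(508,372)],.015),'rail':([(344,152),(484,238)],.175),'feet':([(352,227),(471,310)],0),'hooktips':([(323,191),(385,234)],.197),'hookjoin':([(377,171),(438,210)],.175),
'wm':([(311,306)],.085),'bm':([(259,248)],.085),'whand':([(277,305)],.06),'bhand':([(251,240)],.07),'drfront':([(420,485)],.085),'rack':([(503,415),(655,560),(612,345),(763,457)],.103)}
for n,T in(('scene',S),('side',D)):
    print(n)
    for a,(uv,z) in T.items(): print(a,world(n+'0',np.array(uv)*k,z)[:,:2].round(3).tolist())
im=cv2.imread('pics/scene0.png'); cv2.imwrite('pics/c1.png',cv2.resize(im[125:275,200:400],None,fx=4,fy=4,interpolation=cv2.INTER_CUBIC))
im=cv2.imread('pics/side0.png'); cv2.imwrite('pics/c2.png',cv2.resize(im[135:285,150:350],None,fx=4,fy=4,interpolation=cv2.INTER_CUBIC))
E
```

```text
scene
brush [[0.431, -0.061], [0.43, 0.035]]
clip [[0.539, -0.086], [0.551, 0.03]]
file [[0.647, -0.078], [0.635, 0.039]]
rail [[0.704, 0.065], [0.667, 0.449]]
feet [[0.703, 0.082], [0.668, 0.432]]
hooktips [[0.574, 0.155], [0.556, 0.322]]
hookjoin [[0.694, 0.176], [0.676, 0.349]]
wm [[0.427, 0.181], [0.518, 0.129]]
bm [[0.422, 0.364]]
whand [[0.406, 0.229]]
bhand [[0.448, 0.429]]
drfront [[0.399, -0.464], [0.39, -0.201]]
rackback [[0.786, -0.448], [0.775, -0.169]]
side
brush [[0.412, 0.024], [0.443, -0.069]]
clip [[0.535, 0.026], [0.548, -0.091]]
file [[0.62, 0.03], [0.649, -0.081]]
rail [[0.663, 0.439], [0.703, 0.064]]
feet [[0.666, 0.43], [0.707, 0.083]]
hooktips [[0.541, 0.307], [0.558, 0.14]]
hookjoin [[0.676, 0.342], [0.69, 0.172]]
wm [[0.431, 0.171]]
bm [[0.431, 0.366]]
whand [[0.396, 0.233]]
bhand [[0.437, 0.417]]
drfront [[0.375, -0.211]]
rack [[0.528, -0.194], [0.53, -0.466], [0.756, -0.188], [0.767, -0.457]]
```

View pics/c1.png

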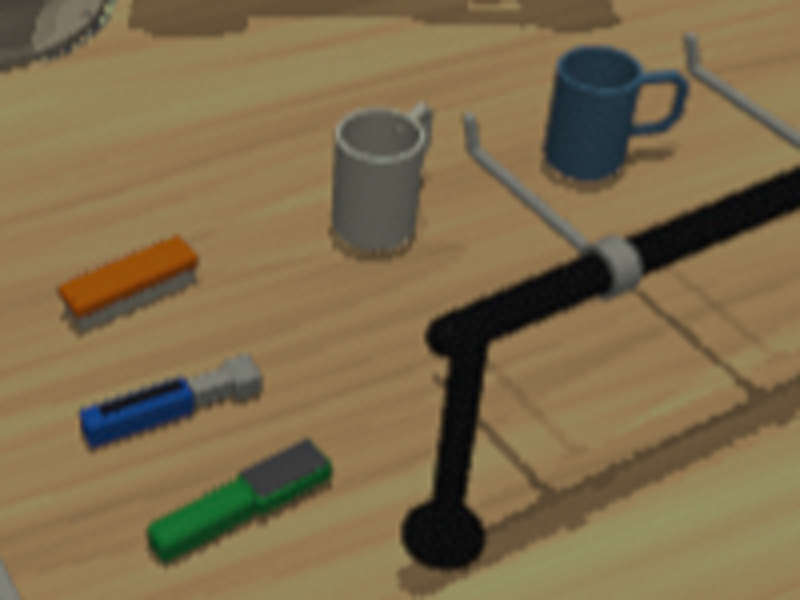

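View pics/c2.png

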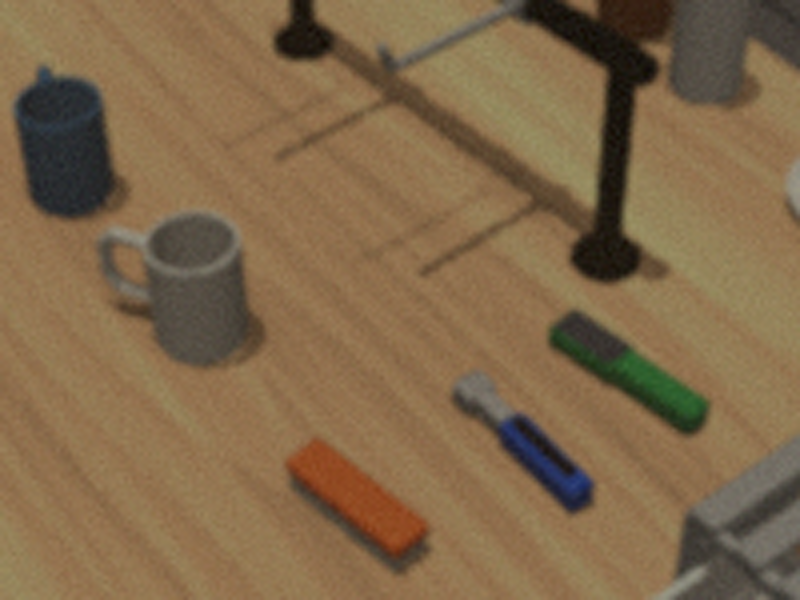

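The crops show the scene more closely. The white mug's handle points up-right in c1 (425,108), the blue mug's handle points right (683,95), and the hook_1 tip is at (470,117). The tools lie roughly along y. Next I'll triangulate and fit.

```bash
cat >> h.py <<'E'
def und(f,uv):
    c=cal(f); return cv2.undistortPoints(np.array(uv,float).reshape(-1,1,2),K(c),np.array([float(c['k1']),0,0,0]))[:,0]
def tri(f,uf,g,ug):
    P=[np.c_[cal(x)['R'],cal(x)['t']] for x in(f,g)]
    X=cv2.triangulatePoints(P[0],P[1],und(f,uf).T,und(g,ug).T); return (X[:3]/X[3]).T
RNG={'brush':((4,170,110),(16,255,255)),'blue':((108,140,60),(125,255,255)),'green':((45,120,50),(75,255,255))}
def blobs(f):
    im=cv2.GaussianBlur(cv2.imread('pics/'+f+'.png'),(3,3),0); h=cv2.cvtColor(im,cv2.COLOR_BGR2HSV); out={}
    for n,(a,b) in RNG.items():
        _,_,s,ce=cv2.connectedComponentsWithStats(cv2.inRange(h,a,b)); lab=_ 
        m,l,s,ce=cv2.connectedComponentsWithStats(cv2.inRange(h,a,b))
        out[n]=[(ce[i],l==i,s[i,4]) for i in range(1,m) if s[i,4]>40]
    return out
def rect(f,mask,z):
    v,u=np.nonzero(mask); W=world(f,np.c_[u,v],z)[:,:2]
    (c,(w,h),a)=cv2.minAreaRect((W*1000).astype(np.float32)); a=a if w>h else a+90
    return np.array(c).round(0),round(max(w,h)),round(min(w,h)),round((a+90)%180-90,1)
E
python3 - <<'E'
from h import *
A=lambda p:np.array(p)/4+[200,125]; B=lambda p:np.array(p)/4+[150,135]
P={'h1tip':((470,117),(383,48)),'h1bend':((475,150),(390,68)),'wrim':((379,135),(194,243)),'brim':((598,70),(60,102)),'whand':((425,108),(118,235)),'bhand':((675,78),(43,72)),'clipend':((88,420),(582,492)),'cliphead':((250,368),(472,385)),'post foot':((443,530),(605,258))}
for n,(a,b) in P.items(): print(n,tri('scene0',A(a),'side0',B(b)).round(3))
k=.64
print('frontR',tri('scene0',np.array((247,290))*k,'side0',np.array((420,485))*k).round(3))
print('rackbackL',tri('scene0',np.array((337,465))*k,'side0',np.array((612,345))*k).round(3))
for f in('scene0','side0'):
    for n,z in(('brush',.024),('blue',.018),('green',.018)):
        for c,m,s in blobs(f)[n]: print(f,n,c.round(),s,rect(f,m,z))
print('h2tip',world('scene0',A((690,38)),.197),world('scene0',A((470,117)),.197),world('side0',B((383,48)),.197))
# mug yaw fit
im=[('scene0',A),('side0',B)]
E
```

```text
h1tip [[0.568 0.158 0.193]]
h1bend [[0.574 0.16  0.173]]
wrim [[0.431 0.177 0.083]]
brim [[0.426 0.363 0.083]]
whand [[0.401 0.231 0.069]]
bhand [[0.44  0.426 0.067]]
clipend [[ 0.545 -0.087  0.016]]
cliphead [[0.544 0.026 0.015]]
post foot [[0.702 0.082 0.002]]
frontR [[ 0.379 -0.203  0.075]]
rackbackL [[ 0.769 -0.173  0.089]]
scene0 brush [231. 193.] 267 (array([429., -16.]), 99, 32, -79.9)
scene0 blue [234. 228.] 162 (array([551., -53.]), 71, 28, 87.8)
scene0 blue [253. 332.] 139 (array([ 823., -116.]), 73, 9, -11.4)
scene0 green [152. 266.] 1185 (array([ 580., -266.]), 127, 64, 1.0)
scene0 green [255. 253.] 336 (array([642., -24.]), 117, 29, -82.7)
side0 brush [239. 259.] 367 (array([427., -18.]), 98, 29, -79.8)
side0 blue [287. 251.] 60 (array([543., -56.]), 65, 12, -89.6)
side0 green [314. 231.] 164 (array([638., -49.]), 66, 24, -78.9)
side0 green [391. 255.] 603 (array([ 745., -216.]), 113, 60, -0.3)
h2tip [[0.55393149 0.32346451 0.197     ]] [[0.57003281 0.15754029 0.197     ]] [[0.56373959 0.15037893 0.197     ]]
```

```bash
python3 - <<'E'
from h import *
# where expected model lands: hooks, mugs, in crop pixels overlay
def ov(f,im,off,mugs,rail):
    c,yaw=rail; R=np.array([[np.cos(yaw),-np.sin(yaw)],[np.sin(yaw),np.cos(yaw)]])
    def dr(X,col):
        p=((pix(f,X)-off)*4).astype(int); cv2.polylines(im,[p.reshape(-1,1,2)],False,col,1)
    def loc(o,R,L): L=np.array(L,float); return np.c_[np.array(o)+L[:,:2]@R.T,L[:,2]]
    for y in(-.085,.085): dr(loc(c,R,[(0,y,.175),(-.124,y,.175),(-.124,y,.197)]),(0,0,255))
    dr(loc(c,R,[(0,-.19,.175),(0,.19,.175)]),(0,255,255)); dr(loc(c,R,[(0,-.175,.175),(0,-.175,0)]),(0,255,255))
    t=np.linspace(0,2*np.pi,40)
    for o,ya in mugs:
        Q=np.array([[np.cos(ya),-np.sin(ya)],[np.sin(ya),np.cos(ya)]])
        for z in(0,.085): dr(loc(o,Q,np.c_[.032*np.cos(t),.032*np.sin(t),t*0+z]),(0,0,255))
        dr(loc(o,Q,[(0,.03,.07),(0,.07,.07),(0,.07,.022),(0,.03,.022)]),(0,255,0))
mugs=[((.430,.176),np.radians(30)),((.427,.365),np.radians(-13))]; rail=((.686,.257),np.radians(6.2))
a=cv2.imread('pics/c1.png'); b=cv2.imread('pics/c2.png')
ov('scene0',a,[200,125],mugs,rail); ov('side0',b,[150,135],mugs,rail)
o=np.vstack([np.hstack([a[0:300,300:700],b[0:300,0:400]]),np.hstack([a[250:550,400:800],b[0:300,300:700]])]); cv2.imwrite('pics/ov.png',o)
E
```

```text
(no output)
```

View pics/ov.png

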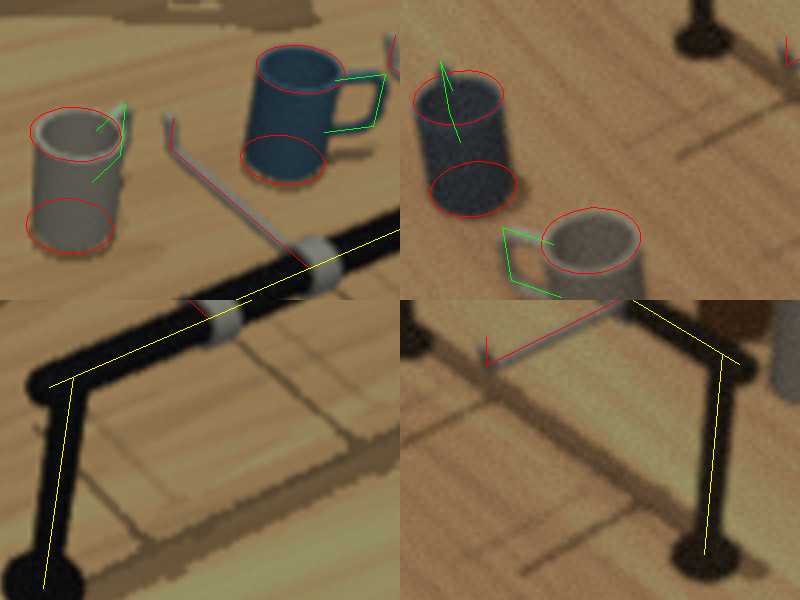

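The overlay fits to about 1 px: white mug at (.430,.176) yaw 30°, blue mug at (.427,.365) yaw −13°, rail centre at (.686,.257) yaw 6.2°. Next is a row planner, then I'll move over the drawer and look with the wrist camera.

```bash
cat >> h.py <<'E'
def plan(wps,start=None,vmax=38.,rmax=7.1):
    """wps: (x,y,z,psi_deg,grip[,rows_min[,vmax]]); start pose = state. prints rows [turn3, shift3, grip]; shift after-turn axes error ignored in-row (mid axes)"""
    s=robot.read_state() if start is None else start
    p=np.array(s['eef_pos']); R=Ro.from_quat(np.roll(s['tcp_rot'],-1))
    for w in wps:
        x,y,z,psi,g=w[:5]; nmin=w[5] if len(w)>5 else 1; v=w[6] if len(w)>6 else vmax
        a=np.radians(psi); yv=np.array([np.cos(a),np.sin(a),0]); zv=np.array([0,0,-1.]); xv=np.cross(yv,zv)
        T=Ro.from_matrix(np.c_[xv,yv,zv]); rv=(R.inv()*T).as_rotvec(); d=np.array([x,y,z])-p
        n=max(nmin,int(np.ceil(np.linalg.norm(d)*1000/v)),int(np.ceil(np.degrees(np.linalg.norm(rv))/rmax)))
        rows=[]
        for i in range(n):
            sh=R.inv().apply(d/n)/.075; t=np.degrees(rv/n)/120
            t=np.where(abs(t)<.0002,0,t)
            rows.append([round(float(q),3)+0. for q in [*t,*sh]]+[g]); R=R*Ro.from_rotvec(rv/n)
        p=np.array([x,y,z]); R=T
        for i in range(0,n,12): print(w[:5],'n',len(rows[i:i+12]),json.dumps(rows[i:i+12]) if np.linalg.norm(rv)>.04 else f'{len(rows[i:i+12])} x {rows[0]}')
E
python3 - <<'E'
from h import *
plan([(.43,-.30,.27,0,-1),(.42,-.33,.28,-90,-1)])
E
```

```text
(0.43, -0.3, 0.27, 0, -1) n 12 [[0.0, 0.0, 0.026, -0.275, -0.403, -0.011, -1], [0.0, 0.0, 0.026, -0.296, -0.387, -0.011, -1], [0.0, 0.0, 0.026, -0.317, -0.371, -0.011, -1], [0.0, 0.0, 0.026, -0.336, -0.353, -0.011, -1], [0.0, 0.0, 0.026, -0.355, -0.334, -0.011, -1], [0.0, 0.0, 0.026, -0.372, -0.314, -0.011, -1], [0.0, 0.0, 0.026, -0.389, -0.294, -0.011, -1], [0.0, 0.0, 0.026, -0.404, -0.272, -0.011, -1], [0.0, 0.0, 0.026, -0.418, -0.25, -0.011, -1], [0.0, 0.0, 0.026, -0.431, -0.227, -0.011, -1], [0.0, 0.0, 0.026, -0.443, -0.203, -0.011, -1], [0.0, 0.0, 0.026, -0.453, -0.179, -0.011, -1]]
(0.43, -0.3, 0.27, 0, -1) n 12 [[0.0, 0.0, 0.026, -0.462, -0.154, -0.011, -1], [0.0, 0.0, 0.026, -0.47, -0.129, -0.011, -1], [0.0, 0.0, 0.026, -0.476, -0.103, -0.011, -1], [0.0, 0.0, 0.026, -0.481, -0.077, -0.011, -1], [0.0, 0.0, 0.026, -0.485, -0.051, -0.011, -1], [0.0, 0.0, 0.026, -0.487, -0.024, -0.011, -1], [0.0, 0.0, 0.026, -0.487, 0.002, -0.011, -1], [0.0, 0.0, 0.026, -0.487, 0.028, -0.011, -1], [0.0, 0.0, 0.026, -0.484, 0.055, -0.011, -1], [0.0, 0.0, 0.026, -0.481, 0.081, -0.011, -1], [0.0, 0.0, 0.026, -0.476, 0.107, -0.011, -1], [0.0, 0.0, 0.026, -0.469, 0.133, -0.011, -1]]
(0.42, -0.33, 0.28, -90, -1) n 12 [[0.0, 0.0, 0.058, -0.031, -0.01, -0.01, -1], [0.0, 0.0, 0.058, -0.032, -0.006, -0.01, -1], [0.0, 0.0, 0.058, -0.032, -0.003, -0.01, -1], [0.0, 0.0, 0.058, -0.032, 0.001, -0.01, -1], [0.0, 0.0, 0.058, -0.032, 0.005, -0.01, -1], [0.0, 0.0, 0.058, -0.031, 0.009, -0.01, -1], [0.0, 0.0, 0.058, -0.03, 0.013, -0.01, -1], [0.0, 0.0, 0.058, -0.028, 0.016, -0.01, -1], [0.0, 0.0, 0.058, -0.026, 0.019, -0.01, -1], [0.0, 0.0, 0.058, -0.023, 0.022, -0.01, -1], [0.0, 0.0, 0.058, -0.021, 0.025, -0.01, -1], [0.0, 0.0, 0.058, -0.017, 0.027, -0.01, -1]]
(0.42, -0.33, 0.28, -90, -1) n 1 [[0.0, 0.0, 0.058, -0.014, 0.029, -0.01, -1]]
```

>>> arm_command([
  [0,0,0.0565,0,0,0,-1],
  [0,0,0.0565,0,0,0,-1],
  [0,0,0.0565,0,0,0,-1],
  [0,0,0.0565,0,0,0,-1],
  [0,0,0.0565,0,0,0,-1],
  [0,0,0.0565,0,0,0,-1],
  [0,0,0.0565,0,0,0,-1],
  [0,0,0.0565,0,0,0,-1],
  [0,0,0.0565,0,0,0,-1],
  [0,0,0.0565,0,0,0,-1],
  [0,0,0.0565,0,0,0,-1],
])

```text
clock: 1.07
eef_pos: [0.146, 0.5301, 0.2495]
tcp_rot: [0.0, 0.709, 0.705, -0.0]
contact_force: [-0.5, -0.0, 0.3]
opening: 0.996
grip_force: 0.0
```

>>> arm_command([
  [0,0,0,-0.4,0.3,0,-1],
  [0,0,0,-0.4,0.3,0,-1],
  [0,0,0,-0.4,0.3,0,-1],
  [0,0,0,-0.4,0.3,0,-1],
  [0,0,0,-0.4,0.3,0,-1],
  [0,0,0,-0.4,0.3,0,-1],
  [0,0,0,-0.4,0.3,0,-1],
  [0,0,0,-0.4,0.3,0,-1],
  [0,0,0,-0.4,0.3,0,-1],
  [0,0,0,-0.4,0.3,0,-1],
  [0,0,0,-0.4,0.3,0,-1],
  [0,0,0,-0.4,0.3,0,-1],
])

```text
clock: 2.07
eef_pos: [0.4169, 0.1686, 0.2497]
tcp_rot: [-0.0, 0.707, 0.707, -0.0]
contact_force: [0.9, 0.7, -0.3]
opening: 0.999
grip_force: 0.0
```

>>> arm_command([
  [0,0,0,-0.52,0,0,-1],
  [0,0,0,-0.52,0,0,-1],
  [0,0,0,-0.52,0,0,-1],
  [0,0,0,-0.52,0,0,-1],
  [0,0,0,-0.52,0,0,-1],
  [0,0,0,-0.52,0,0,-1],
  [0,0,0,-0.52,0,0,-1],
  [0,0,0,-0.52,0,0,-1],
  [0,0,0,-0.52,0,0,-1],
  [0,0,0,-0.52,0,0,-1],
  [0,0,0,-0.52,0,0,-1],
  [0,0,0,-0.52,0,0,-1],
])

```text
clock: 3.07
eef_pos: [0.4158, -0.2996, 0.2496]
tcp_rot: [-0.0, 0.707, 0.707, 0.0]
contact_force: [1.5, 0.3, 0.4]
opening: 0.999
grip_force: 0.0
```

```bash
python3 - <<'E'
from h import *
st(); im=snap('wrist','w1'); cv2.imwrite('pics/w1b.png',cv2.resize(im,(800,600),interpolation=cv2.INTER_CUBIC))
E
```

```text
3.07 pos [ 0.4158 -0.2996  0.2496] q [-2.000e-04  7.071e-01  7.071e-01  0.000e+00] F [1.5 0.3 0.4] op 0.999 g 0.0
[-0.856  0.315  1.399  0.     1.428 -0.856]
```

View pics/w1b.png

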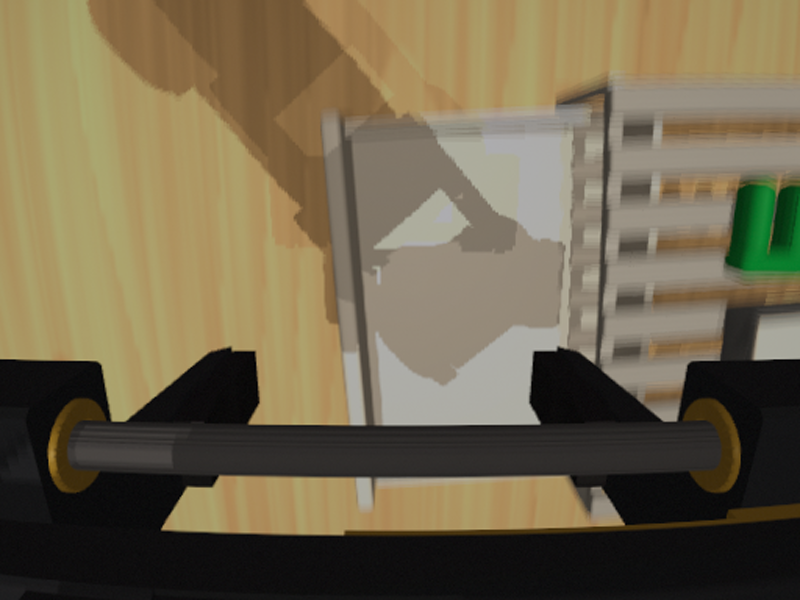

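The wrist view shows the drawer panel's outer edge (323,110)–(360,510), inner edge (343,112)–(373,508), and the rack front edge around x≈605.

```bash
python3 - <<'E'
from h import *
k=.64
for n,uv,z in(('outer',[(323,110),(360,510)],.085),('inner',[(343,112),(373,508)],.085),('rack',[(611,78),(600,400)],.103),('sep',[(728,265)],.103),('box',[(752,330)],.139),('handle',[(378,265)],.06)):
    print(n,world('w1',np.array(uv)*k,z).round(3).tolist())
E
```

```text
outer [[0.376, -0.203, 0.085], [0.393, -0.474, 0.085]]
inner [[0.388, -0.204, 0.085], [0.402, -0.472, 0.085]]
rack [[0.535, -0.186, 0.103], [0.548, -0.378, 0.103]]
sep [[0.62, -0.289, 0.103]]
box [[0.615, -0.319, 0.139]]
handle [[0.406, -0.299, 0.06]]
```

```bash
cat >> h.py <<'E'
def tools(tag):
    for n in('scene','side'):
        snap(n,n+tag)
        B=blobs(n+tag)
        for k,z in(('brush',.024),('blue',.018),('green',.018)):
            for c,m,s in B[k]:
                r=rect(n+tag,m,z)
                if r[0][1]>-130: print(n,k,s,r)
E
python3 - <<'E'
from h import *
tools('1')
plan([(.428,-.017,.20,10,-1),(.428,-.017,.015,10,-1,1,30)])
E
```

```text
scene brush 284 (array([429., -16.]), 99, 34, -79.7)
scene brush 270 (array([855., 430.]), 66, 63, 22.9)
scene blue 150 (array([551., -53.]), 71, 28, 87.8)
scene blue 137 (array([ 823., -116.]), 71, 9, -11.4)
scene green 340 (array([642., -24.]), 117, 29, -82.7)
side brush 379 (array([427., -19.]), 99, 29, -80.6)
side blue 41 (array([539., -41.]), 41, 8, -89.5)
(0.428, -0.017, 0.2, 10, -1) n 8 [[0.0, 0.0, -0.011, 0.471, 0.019, 0.082, -1], [0.0, 0.0, -0.011, 0.471, 0.029, 0.082, -1], [0.0, 0.0, -0.011, 0.47, 0.04, 0.082, -1], [0.0, 0.0, -0.011, 0.469, 0.05, 0.082, -1], [0.0, 0.0, -0.011, 0.468, 0.061, 0.082, -1], [0.0, 0.0, -0.011, 0.466, 0.071, 0.082, -1], [0.0, 0.0, -0.011, 0.465, 0.081, 0.082, -1], [0.0, 0.0, -0.011, 0.463, 0.091, 0.082, -1]]
(0.428, -0.017, 0.015, 10, -1) n 7 7 x [0.0, 0.0, 0.0, 0.0, 0.0, 0.352, -1]
```

>>> arm_command([
  [0,0,-0.0417,0,0,0,-1],
  [0,0,-0.0417,0,0,0,-1],
  [0,0,0,0.467,0.055,0.082,-1],
  [0,0,0,0.467,0.055,0.082,-1],
  [0,0,0,0.467,0.055,0.082,-1],
  [0,0,0,0.467,0.055,0.082,-1],
  [0,0,0,0.467,0.055,0.082,-1],
  [0,0,0,0.467,0.055,0.082,-1],
  [0,0,0,0.467,0.055,0.082,-1],
  [0,0,0,0.467,0.055,0.082,-1],
])

```text
clock: 4.05
eef_pos: [0.3989, -0.0134, 0.2004]
tcp_rot: [0.0, 0.642, 0.766, 0.0]
contact_force: [1.3, -0.2, 0.6]
opening: 1.0
grip_force: 0.0
```

```bash
python3 - <<'E'
from h import *
st()
plan([(.428,-.017,.10,10,-1),(.428,-.017,.015,10,-1,1,25)])
E
```

```text
4.05 pos [ 0.3989 -0.0134  0.2004] q [0.000e+00 6.423e-01 7.665e-01 1.000e-04] F [ 1.3 -0.2  0.6] op 1.0 g 0.0
[-0.333  0.167  1.764  0.     1.21  -0.508]
(0.428, -0.017, 0.1, 10, -1) n 3 3 x [0.0, 0.0, 0.0, -0.039, 0.125, 0.446, -1]
(0.428, -0.017, 0.015, 10, -1) n 4 4 x [0.0, 0.0, 0.0, 0.0, 0.0, 0.283, -1]
```

>>> arm_command([
  [0,0,0,-0.039,0.125,0.446,-1],
  [0,0,0,-0.039,0.125,0.446,-1],
  [0,0,0,-0.039,0.125,0.446,-1],
  [0,0,0,0,0,0.283,-1],
  [0,0,0,0,0,0.283,-1],
  [0,0,0,0,0,0.283,-1],
  [0,0,0,0,0,0.283,-1],
  [0,0,0,0,0,0,-1],
  [0,0,0,0,0,0,1],
  [0,0,0,0,0,0,1],
  [0,0,0,0,0,0,1],
  [0,0,0,0,0,0,1],
])

```text
clock: 5.05
eef_pos: [0.4297, -0.0197, 0.0164]
tcp_rot: [0.001, 0.643, 0.766, 0.0]
contact_force: [-0.2, -0.2, -1.2]
opening: 0.725
grip_force: 0.0
```

>>> arm_command([
  [0,0,0,0,0,0,1],
  [0,0,0,0,0,0,1],
  [0,0,0,0,0,0,1],
  [0,0,0,0,0,0,1],
])

```text
clock: 5.38
eef_pos: [0.4293, -0.0198, 0.0154]
tcp_rot: [0.0, 0.643, 0.766, 0.0]
contact_force: [-0.0, -0.3, 0.5]
opening: 0.417
grip_force: 0.0
```

>>> arm_command([
  [0,0,0,0,0,0,1],
  [0,0,0,0,0,0,1],
  [0,0,0,0,0,-0.3,1],
  [0,0,0,0,0,-0.3,1],
  [0,0,0.0573,0,0,-0.3,1],
  [0,0,0.0573,0,0,-0.3,1],
  [0,0,0.0573,0,0,-0.3,1],
  [0,0,0.0573,0,0,-0.3,1],
  [0,0,0.0573,0,0,0,1],
  [0,0,0.0573,0,0,0,1],
  [0,0,0.0573,0,0,0,1],
  [0,0,0.0573,0,0,0,1],
])

```text
clock: 6.38
eef_pos: [0.4291, -0.0197, 0.1503]
tcp_rot: [-0.0, 0.925, 0.38, -0.0]
contact_force: [-0.1, -0.9, -0.4]
opening: 0.335
grip_force: 30.0
```

>>> arm_command([
  [0,0,0.0573,0,0,0,1],
  [0,0,0.0573,0,0,0,1],
  [0,0,0.0573,0,0,0,1],
  [0,0,0.0573,0,0,0,1],
  [0,0,0.0573,0,0,0,1],
  [0,0,0.0573,0,0,0,1],
])

```text
clock: 6.88
eef_pos: [0.429, -0.0197, 0.1501]
tcp_rot: [-0.0, 1.0, 0.03, -0.0]
contact_force: [-1.1, 0.0, -0.4]
opening: 0.338
grip_force: 30.0
```

```bash
python3 - <<'E'
from h import *
st()
plan([(.466,-.269,.15,-86.3,1),(.466,-.269,.032,-86.3,1,1,25)])
E
```

```text
6.88 pos [ 0.429  -0.0197  0.1501] q [-1.000e-04  9.996e-01  2.980e-02 -3.000e-04] F [-1.1  0.  -0.4] op 0.338 g 30.0
[-0.323  0.287  1.773 -0.     1.081  1.188]
(0.466, -0.269, 0.15, -86.3, 1) n 7 7 x [0.0, 0.0, 0.0, 0.042, 0.478, 0.0, 1]
(0.466, -0.269, 0.032, -86.3, 1) n 5 5 x [0.0, 0.0, 0.0, 0.0, 0.0, 0.315, 1]
```

>>> arm_command([
  [0,0,0,0.042,0.478,0,1],
  [0,0,0,0.042,0.478,0,1],
  [0,0,0,0.042,0.478,0,1],
  [0,0,0,0.042,0.478,0,1],
  [0,0,0,0.042,0.478,0,1],
  [0,0,0,0.042,0.478,0,1],
  [0,0,0,0.042,0.478,0,1],
  [0,0,0,0,0,0,1],
  [0,0,0,0,0,0.3,1],
  [0,0,0,0,0,0.3,1],
  [0,0,0,0,0,0.3,1],
  [0,0,0,0,0,0.3,1],
])

```text
clock: 7.88
eef_pos: [0.4675, -0.2684, 0.0592]
tcp_rot: [-0.0, 0.999, 0.033, -0.0]
contact_force: [0.4, 0.3, -1.1]
opening: 0.338
grip_force: 30.0
```

>>> arm_command([
  [0,0,0,0,0,0.2,1],
  [0,0,0,0,0,0.17,1],
  [0,0,0,0,0,0,1],
  [0,0,0,0,0,0,0],
  [0,0,0,0,0,0,0],
  [0,0,0,0,0,0,0],
  [0,0,0,0,0,0,0],
])

```text
clock: 8.47
eef_pos: [0.468, -0.2688, 0.0333]
tcp_rot: [0.0, 0.999, 0.033, 0.0]
contact_force: [-1.4, 0.7, -0.2]
opening: 0.505
grip_force: 0.0
```

>>> arm_command([
  [0,0,0,0,0,-0.3,0],
  [0,0,0,0,0,-0.4,0],
  [0,0,0,0,0,-0.5,0],
  [0,0,0,0,0,-0.5,0],
  [0,0,-0.0596,0,0,0,0],
  [0,0,-0.0596,0,0,0,0],
  [0,0,-0.0596,0,0,0,0],
  [0,0,-0.0596,0,0,0,0],
  [0,0,-0.0596,0,0,0,-1],
  [0,0,-0.0596,0,0,0,-1],
  [0,0,-0.0596,0,0,0,-1],
  [0,0,-0.0596,0,0,0,-1],
])

```text
clock: 9.47
eef_pos: [0.4677, -0.2687, 0.1606]
tcp_rot: [0.0, 0.86, 0.51, 0.0]
contact_force: [-0.4, 0.4, -0.0]
opening: 0.777
grip_force: 0.0
```

>>> arm_command([
  [0,0,-0.0596,0,0,0,-1],
  [0,0,-0.0596,0,0,0,-1],
  [0,0,-0.0596,0,0,0,-1],
  [0,0,-0.0596,0,0,0,-1],
])

```text
clock: 9.8
eef_pos: [0.4677, -0.2686, 0.1606]
tcp_rot: [0.0, 0.707, 0.707, 0.0]
contact_force: [-0.4, 0.2, 0.1]
opening: 0.999
grip_force: 0.0
```

```bash
python3 - <<'E'
from h import *
st();tools('2')
plan([(.546,-.046,.15,-.5,-1),(.546,-.046,.0145,-.5,-1,1,28)])
E
```

```text
9.8 pos [ 0.4677 -0.2686  0.1606] q [3.000e-04 7.075e-01 7.068e-01 0.000e+00] F [-0.4  0.2  0.1] op 0.999 g 0.0
[-0.741  0.444  1.471 -0.     1.226 -0.74 ]
scene brush 326 (array([854., 429.]), 71, 63, 20.8)
scene blue 163 (array([550., -53.]), 72, 26, -89.4)
scene blue 137 (array([ 823., -116.]), 73, 9, -11.4)
scene green 338 (array([642., -25.]), 118, 29, -82.7)
side blue 90 (array([543., -56.]), 70, 16, -89.5)
(0.546, -0.046, 0.15, -0.5, -1) n 7 7 x [0.0, 0.0, 0.0, 0.425, 0.147, 0.02, -1]
(0.546, -0.046, 0.0145, -0.5, -1) n 5 5 x [0.0, 0.0, 0.0, 0.0, 0.0, 0.361, -1]
```

>>> arm_command([
  [0,0,0,0.425,0.147,0.02,-0.3],
  [0,0,0,0.425,0.147,0.02,-0.3],
  [0,0,0,0.425,0.147,0.02,-0.3],
  [0,0,0,0.425,0.147,0.02,-0.3],
  [0,0,0,0.425,0.147,0.02,-0.3],
  [0,0,0,0.425,0.147,0.02,-0.3],
  [0,0,0,0.425,0.147,0.02,-0.3],
  [0,0,0,0,0,0.36,-0.3],
  [0,0,0,0,0,0.36,-0.3],
  [0,0,0,0,0,0.36,-0.3],
  [0,0,0,0,0,0.36,-0.3],
  [0,0,0,0,0,0.36,-0.3],
])

```text
clock: 10.9
eef_pos: [0.5466, -0.0461, 0.0138]
tcp_rot: [0.0, 0.711, 0.703, 0.0]
contact_force: [0.7, -0.1, -0.4]
opening: 0.651
grip_force: 0.0
```

>>> arm_command([
  [0,0,0,0,0,0,-0.3],
  [0,0,0,0,0,0,1],
  [0,0,0,0,0,0,1],
  [0,0,0,0,0,0,1],
  [0,0,0,0,0,0,1],
  [0,0,0,0,0,0,1],
  [0,0,0,0,0,0,1],
  [0,0,0,0,0,0,1],
  [0,0,0,0,0,0,1],
])

```text
clock: 11.65
eef_pos: [0.5465, -0.0461, 0.0148]
tcp_rot: [0.0, 0.71, 0.704, -0.0]
contact_force: [-1.0, 0.7, 3.3]
opening: 0.224
grip_force: 30.0
```

>>> arm_command([
  [0,0,0,0,0,-0.3,1],
  [0,0,0,0,0,-0.5,1],
  [0,0,0.0596,0,0,-0.5,1],
  [0,0,0.0596,0,0,-0.5,1],
  [0,0,0.0596,0,0,0,1],
  [0,0,0.0596,0,0,0,1],
  [0,0,0.0596,0,0,0,1],
  [0,0,0.0596,0,0,0,1],
  [0,0,0.0596,0,0,0,1],
  [0,0,0.0596,0,0,0,1],
  [0,0,0.0596,0,0,0,1],
  [0,0,0.0596,0,0,0,1],
])

```text
clock: 12.65
eef_pos: [0.5464, -0.0461, 0.1494]
tcp_rot: [-0.0, 0.988, 0.154, -0.0]
contact_force: [-1.0, 0.8, -0.9]
opening: 0.224
grip_force: 30.0
```

>>> arm_command([
  [0,0,0.0596,0,0,0,1],
  [0,0,0.0596,0,0,0,1],
  [0,0,0,0,0,0,1],
])

```text
clock: 12.9
eef_pos: [0.5464, -0.0461, 0.1494]
tcp_rot: [-0.0, 1.0, 0.031, -0.0]
contact_force: [0.5, 0.3, 0.1]
opening: 0.225
grip_force: 30.0
```

```bash
python3 - <<'E'
from h import *
st()
plan([(.455,-.335,.15,-86.3,1),(.455,-.335,.032,-86.3,1,1,25)])
E
```

```text
12.9 pos [ 0.5464 -0.0461  0.1494] q [-0.000e+00  9.995e-01  3.050e-02 -1.000e-04] F [0.5 0.3 0.1] op 0.225 g 30.0
[-0.3    0.471  1.46  -0.     1.21   1.21 ]
(0.455, -0.335, 0.15, -86.3, 1) n 8 8 x [0.0, 0.0, 0.0, -0.182, 0.471, -0.001, 1]
(0.455, -0.335, 0.032, -86.3, 1) n 5 5 x [0.0, 0.0, 0.0, 0.0, 0.0, 0.315, 1]
```

>>> arm_command([
  [0,0,0,-0.182,0.471,0,1],
  [0,0,0,-0.182,0.471,0,1],
  [0,0,0,-0.182,0.471,0,1],
  [0,0,0,-0.182,0.471,0,1],
  [0,0,0,-0.182,0.471,0,1],
  [0,0,0,-0.182,0.471,0,1],
  [0,0,0,-0.182,0.471,0,1],
  [0,0,0,-0.182,0.471,0,1],
  [0,0,0,0,0,0,1],
  [0,0,0,0,0,0.4,1],
  [0,0,0,0,0,0.4,1],
  [0,0,0,0,0,0.4,1],
])

```text
clock: 13.9
eef_pos: [0.4561, -0.3352, 0.0587]
tcp_rot: [0.0, 0.999, 0.035, 0.0]
contact_force: [0.0, -0.2, -0.4]
opening: 0.223
grip_force: 30.0
```

>>> arm_command([
  [0,0,0,0,0,0.22,1],
  [0,0,0,0,0,0.15,1],
  [0,0,0,0,0,0,1],
  [0,0,0,0,0,0,0.15],
  [0,0,0,0,0,0,0.15],
  [0,0,0,0,0,0,0.15],
  [0,0,0,0,0,0,0.15],
  [0,0,0,0,0,-0.3,0.15],
  [0,0,0,0,0,-0.4,0.15],
  [0,0,0,0,0,-0.5,0.15],
  [0,0,0,0,0,-0.5,0.15],
])

```text
clock: 14.82
eef_pos: [0.4558, -0.335, 0.161]
tcp_rot: [-0.0, 0.999, 0.033, -0.0]
contact_force: [1.1, -1.2, -1.4]
opening: 0.426
grip_force: 0.0
```

>>> arm_command([
  [0,0,-0.0596,0,0,0,0],
  [0,0,-0.0596,0,0,0,0],
  [0,0,-0.0596,0,0,0,0],
  [0,0,-0.0596,0,0,0,0],
  [0,0,-0.0596,0,0,0,0],
  [0,0,-0.0596,0,0,0,0],
  [0,0,-0.0596,0,0,0,0],
  [0,0,-0.0596,0,0,0,0],
  [0,0,-0.0596,0,0,0,0],
  [0,0,-0.0596,0,0,0,-0.3],
  [0,0,-0.0596,0,0,0,-0.3],
  [0,0,-0.0596,0,0,0,-0.3],
])

```text
clock: 15.82
eef_pos: [0.4561, -0.3352, 0.1598]
tcp_rot: [0.0, 0.707, 0.707, -0.0]
contact_force: [0.6, 0.1, -0.0]
opening: 0.649
grip_force: 0.0
```

>>> arm_command([
  [0,0,-0.0596,0,0,0,-0.3],
  [0,0,-0.01,0,0,0,-0.3],
])

```text
clock: 15.98
eef_pos: [0.4561, -0.3353, 0.1597]
tcp_rot: [0.0, 0.654, 0.756, -0.0]
contact_force: [-0.6, -0.9, 0.1]
opening: 0.65
grip_force: 0.0
```

```bash
python3 - <<'E'
from h import *
st();tools('3')
plan([(.641,-.035,.15,7.5,-.3),(.641,-.035,.0145,7.5,-.3,1,28)])
a=cv2.imread('pics/scene3.png')[125:275,200:400]; b=cv2.imread('pics/side3.png')[200:384,256:512]
cv2.imwrite('pics/v3.png',np.hstack([cv2.resize(a,(400,300)),cv2.resize(b,(400,300))]))
E
```

```text
15.98 pos [ 0.4561 -0.3353  0.1597] q [ 3.000e-04  6.545e-01  7.561e-01 -0.000e+00] F [-0.6 -0.9  0.1] op 0.65 g 0.0
[-0.843  0.487  1.396 -0.     1.258 -0.987]
scene brush 298 (array([853., 429.]), 70, 63, 20.8)
scene blue 138 (array([ 823., -116.]), 73, 9, -11.6)
scene green 336 (array([642., -24.]), 117, 28, -81.7)
(0.641, -0.035, 0.15, 7.5, -0.3) n 10 10 x [0.0, 0.0, 0.0, 0.363, 0.299, 0.013, -0.3]
(0.641, -0.035, 0.0145, 7.5, -0.3) n 5 5 x [0.0, 0.0, 0.0, 0.0, 0.0, 0.361, -0.3]
```

View pics/v3.png

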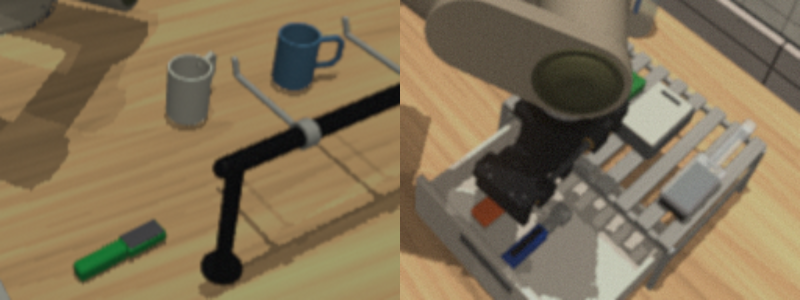

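The brush and clipper lie flat and apart in the drawer (right pane, about (485,210) and (525,245)). The file hasn't moved.

>>> arm_command([
  [0,0,0,0.363,0.299,0.013,-0.3],
  [0,0,0,0.363,0.299,0.013,-0.3],
  [0,0,0,0.363,0.299,0.013,-0.3],
  [0,0,0,0.363,0.299,0.013,-0.3],
  [0,0,0,0.363,0.299,0.013,-0.3],
  [0,0,0,0.363,0.299,0.013,-0.3],
  [0,0,0,0.363,0.299,0.013,-0.3],
  [0,0,0,0.363,0.299,0.013,-0.3],
  [0,0,0,0.363,0.299,0.013,-0.3],
  [0,0,0,0.363,0.299,0.013,-0.3],
  [0,0,0,0,0,0,-0.3],
])

```text
clock: 17.0
eef_pos: [0.6425, -0.0295, 0.1492]
tcp_rot: [-0.0, 0.656, 0.755, 0.001]
contact_force: [0.9, 0.3, -0.6]
opening: 0.652
grip_force: 0.0
```

```bash
python3 - <<'E'
from h import *
st();tools('4')
plan([(.641,-.035,.0145,7.5,-.3,1,28)])
E
```

```text
17.0 pos [ 0.6425 -0.0295  0.1492] q [-0.      0.6559  0.7548  0.0008] F [ 0.9  0.3 -0.6] op 0.652 g 0.0
[-2.300e-01  6.220e-01  1.173e+00  1.000e-03  1.346e+00 -3.710e-01]
scene brush 320 (array([853., 428.]), 72, 63, 20.8)
scene blue 132 (array([ 823., -116.]), 73, 9, -11.6)
scene green 337 (array([641., -24.]), 117, 31, -82.7)
side green 145 (array([637., -50.]), 70, 25, -80.3)
(0.641, -0.035, 0.0145, 7.5, -0.3) n 5 5 x [0.0, 0.0, 0.001, -0.003, 0.0, 0.359, -0.3]
```

>>> arm_command([
  [0,0,0,-0.016,-0.01,0.36,-0.3],
  [0,0,0,-0.016,-0.01,0.36,-0.3],
  [0,0,0,-0.016,-0.01,0.36,-0.3],
  [0,0,0,-0.016,-0.01,0.36,-0.3],
  [0,0,0,0,0,0.355,-0.3],
  [0,0,0,0,0,0,-0.3],
  [0,0,0,0,0,0,1],
  [0,0,0,0,0,0,1],
  [0,0,0,0,0,0,1],
  [0,0,0,0,0,0,1],
  [0,0,0,0,0,0,1],
  [0,0,0,0,0,0,1],
])

```text
clock: 18.1
eef_pos: [0.6384, -0.04, 0.0153]
tcp_rot: [0.0, 0.657, 0.754, 0.0]
contact_force: [-0.9, -0.4, 1.3]
opening: 0.247
grip_force: 30.0
```

>>> arm_command([
  [0,0,0,0,0,0,1],
  [0,0,0,0,0,0,1],
  [0,0,0,0,0,0,1],
])

```text
clock: 18.35
eef_pos: [0.6384, -0.04, 0.0153]
tcp_rot: [0.0, 0.656, 0.754, -0.0]
contact_force: [-0.8, -0.7, 4.4]
opening: 0.248
grip_force: 30.0
```

>>> arm_command([
  [0,0,0,0,0,-0.3,1],
  [0,0,0,0,0,-0.5,1],
  [0,0,0,0,0,-0.5,1],
  [0,0,0,-0.15,0,-0.5,1],
  [0,0,0.0561,-0.3,0,-0.2,1],
  [0,0,0.0561,0,0,0,1],
  [0,0,0.0561,0,0,0,1],
  [0,0,0.0561,0,0,0,1],
  [0,0,0.0561,0,0,0,1],
  [0,0,0.0561,0,0,0,1],
  [0,0,0.0561,0,0,0,1],
  [0,0,0.0561,0,0,0,1],
])

```text
clock: 19.35
eef_pos: [0.6428, -0.0731, 0.1644]
tcp_rot: [-0.0, 0.928, 0.373, -0.0]
contact_force: [0.1, 0.6, -0.1]
opening: 0.244
grip_force: 30.0
```

>>> arm_command([
  [0,0,0.0561,0,0,0,1],
  [0,0,0.0561,0,0,0,1],
  [0,0,0.0561,0,0,0,1],
  [0,0,0.0561,0,0,0,1],
  [0,0,0.0561,0,0,0,1],
  [0,0,0.0561,0,0,0,1],
  [0,0,0,0,0,0,1],
])

```text
clock: 19.93
eef_pos: [0.6428, -0.0731, 0.1645]
tcp_rot: [-0.0, 1.0, 0.03, -0.0]
contact_force: [0.5, -0.1, -0.8]
opening: 0.247
grip_force: 30.0
```

```bash
python3 - <<'E'
from h import *
st()
plan([(.50,-.25,.165,-86.3,1),(.458,-.400,.165,-86.3,1),(.458,-.400,.032,-86.3,1,1,25)])
E
```

```text
19.93 pos [ 0.6428 -0.0731  0.1645] q [-2.000e-04  9.995e-01  3.020e-02 -4.000e-04] F [ 0.5 -0.1 -0.8] op 0.247 g 30.0
[-0.296  0.616  1.138  0.     1.389  1.214]
(0.5, -0.25, 0.165, -86.3, 1) n 6 6 x [0.0, 0.0, 0.0, -0.34, 0.373, -0.001, 1]
(0.458, -0.4, 0.165, -86.3, 1) n 5 5 x [0.0, 0.0, 0.0, -0.138, 0.392, 0.0, 1]
(0.458, -0.4, 0.032, -86.3, 1) n 6 6 x [0.0, 0.0, 0.0, 0.0, 0.0, 0.296, 1]
```

>>> arm_command([
  [0,0,0,-0.34,0.373,0,1],
  [0,0,0,-0.34,0.373,0,1],
  [0,0,0,-0.34,0.373,0,1],
  [0,0,0,-0.34,0.373,0,1],
  [0,0,0,-0.34,0.373,0,1],
  [0,0,0,-0.34,0.373,0,1],
  [0,0,0,-0.138,0.392,0,1],
  [0,0,0,-0.138,0.392,0,1],
  [0,0,0,-0.138,0.392,0,1],
  [0,0,0,-0.138,0.392,0,1],
  [0,0,0,-0.138,0.392,0,1],
  [0,0,0,0,0,0,1],
])

```text
clock: 20.93
eef_pos: [0.4571, -0.4053, 0.1644]
tcp_rot: [0.001, 0.999, 0.032, -0.0]
contact_force: [-0.1, 0.8, -0.6]
opening: 0.247
grip_force: 30.0
```

>>> arm_command([
  [0,0,0,0,0,0.4,1],
  [0,0,0,0,0,0.4,1],
  [0,0,0,0,0,0.4,1],
  [0,0,0,0,0,0.3,1],
  [0,0,0,0,0,0.25,1],
  [0,0,0,0,0,0,1],
  [0,0,0,0,0,0,0.1],
  [0,0,0,0,0,0,0.1],
  [0,0,0,0,0,0,0.1],
  [0,0,0,0,0,0,0.1],
])

```text
clock: 21.77
eef_pos: [0.4592, -0.4009, 0.0348]
tcp_rot: [0.001, 0.999, 0.033, 0.001]
contact_force: [0.2, 0.4, 0.2]
opening: 0.452
grip_force: 0.0
```

>>> arm_command([
  [0,0,0,0,0,-0.3,0.1],
  [0,0,0,0,0,-0.4,0.1],
  [0,0,0,0,0,-0.5,0.1],
  [0,0,0,0,0,-0.5,0.1],
  [0,0,0,0,0,0,1],
  [0,0,0,-0.5,0,0,1],
  [0,0,0,-0.5,0,0,1],
  [0,0,0,-0.5,0,0,1],
  [0,0,0,-0.5,0,0,1],
  [0,0,0,0,0,0,1],
])

```text
clock: 22.6
eef_pos: [0.3047, -0.4104, 0.1618]
tcp_rot: [0.0, 1.0, 0.031, -0.001]
contact_force: [0.8, -0.2, -0.1]
opening: 0.022
grip_force: 0.0
```

```bash
python3 - <<'E'
from h import *
st();tools('5')
b=snap('wrist','w5'); a=cv2.imread('pics/side5.png')[200:384,256:512]
cv2.imwrite('pics/v5.png',np.hstack([cv2.resize(a,(400,300)),cv2.resize(b,(400,300))]))
E
```

```text
22.6 pos [ 0.3047 -0.4104  0.1618] q [ 0.000e+00  9.995e-01  3.050e-02 -7.000e-04] F [ 0.8 -0.2 -0.1] op 0.022 g 0.0
[-1.163e+00  3.990e-01  1.546e+00 -1.000e-03  1.197e+00  3.470e-01]
scene brush 45 (array([862., 406.]), 31, 10, 25.3)
scene blue 135 (array([ 823., -116.]), 73, 9, -11.4)
```

View pics/v5.png

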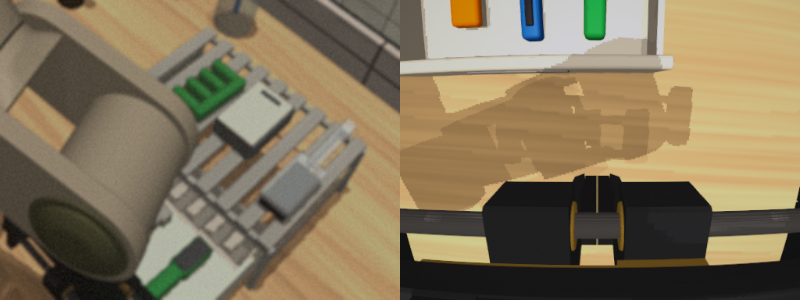

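All three tools lie in the drawer: orange (465,10), blue (530,20), green (595,20). Next I'll push the drawer home slowly.

>>> arm_command([
  [0,0,0,0.177,-0.302,0,1],
  [0,0,0,0.177,-0.302,0,1],
  [0,0,0,0.177,-0.302,0,1],
  [0,0,0,0,0,0.435,1],
  [0,0,0,0,0,0.435,1],
  [0,0,0,0,0,0.435,1],
  [0,0,0,0,0,0,1],
])

```text
clock: 23.33
eef_pos: [0.3445, -0.3375, 0.059]
tcp_rot: [-0.004, 0.999, 0.033, -0.002]
contact_force: [-0.4, 1.4, -0.1]
opening: 0.002
grip_force: 0.0
```

>>> arm_command([
  [0,0,0,0.1,0,0,1],
  [0,0,0,0.1,0,0,1],
  [0,0,0,0.1,0,0,1],
  [0,0,0,0.15,0,0,1],
  [0,0,0,0.2,0,0,1],
  [0,0,0,0.2,0,0,1],
  [0,0,0,0.2,0,0,1],
  [0,0,0,0.2,0,0,1],
  [0,0,0,0.2,0,0,1],
  [0,0,0,0.2,0,0,1],
  [0,0,0,0.2,0,0,1],
])

```text
clock: 24.25
eef_pos: [0.4848, -0.3312, 0.0647]
tcp_rot: [0.001, 0.999, 0.032, 0.001]
contact_force: [-2.5, -2.0, -0.2]
opening: 0.003
grip_force: 1.3
```

>>> arm_command([
  [0,0,0,0.1,0,0,1],
  [0,0,0,0.1,0,0,1],
  [0,0,0,0.1,0,0,1],
  [0,0,0,0,0,0,1],
])

```text
clock: 24.58
eef_pos: [0.5067, -0.3294, 0.0636]
tcp_rot: [0.0, 0.999, 0.032, 0.001]
contact_force: [-0.5, -0.0, -0.2]
opening: 0.007
grip_force: 0.0
```

```bash
python3 - <<'E'
from h import *
st()
E
```

```text
24.58 pos [ 0.5067 -0.3294  0.0636] q [3.000e-04 9.995e-01 3.250e-02 6.000e-04] F [-0.5 -0.  -0.2] op 0.007 g 0.0
[-7.720e-01  6.570e-01  1.391e+00  1.000e-03  1.093e+00  7.330e-01]
```

>>> arm_command([
  [0,0,0,0.06,0,0,1],
  [0,0,0,0.06,0,0,1],
  [0,0,0,0.06,0,0,1],
  [0,0,0,0.06,0,0,1],
  [0,0,0,0,0,0,1],
])

```text
clock: 25.0
eef_pos: [0.5243, -0.3284, 0.0633]
tcp_rot: [0.0, 0.999, 0.032, 0.0]
contact_force: [0.2, 0.8, -0.1]
opening: 0.004
grip_force: 0.0
```

>>> arm_command([
  [0,0,0,0.04,0,0,1],
  [0,0,0,0.04,0,0,1],
  [0,0,0,0,0,0,1],
])

```text
clock: 25.25
eef_pos: [0.5299, -0.328, 0.0632]
tcp_rot: [0.0, 0.999, 0.032, 0.0]
contact_force: [0.9, 0.3, -0.7]
opening: 0.005
grip_force: 0.0
```

>>> arm_command([
  [0,0,0,0.03,0,0,1],
  [0,0,0,0.03,0,0,1],
  [0,0,0,0,0,0,1],
])

```text
clock: 25.5
eef_pos: [0.5333, -0.3278, 0.0632]
tcp_rot: [-0.0, 0.999, 0.032, -0.001]
contact_force: [-6.9, -1.4, 2.1]
opening: 0.004
grip_force: 3.1
```

>>> arm_command([
  [0,0,0,0.03,0,0,1],
  [0,0,0,0.03,0,0,1],
  [0,0,0,0,0,0,1],
])

```text
clock: 25.75
eef_pos: [0.5332, -0.3277, 0.0632]
tcp_rot: [-0.001, 0.999, 0.032, -0.006]
contact_force: [-33.9, -0.9, 13.4]
opening: 0.005
grip_force: 17.3
```

```bash
python3 - <<'E'
from h import *
st();a=snap('side','s6')[200:384,256:512]; b=snap('wrist','w6')
cv2.imwrite('pics/v6.png',np.hstack([cv2.resize(a,(400,300)),cv2.resize(b,(400,300))]))
E
```

```text
25.75 pos [ 0.5332 -0.3277  0.0632] q [-0.0014  0.9995  0.0319 -0.0063] F [-33.9  -0.9  13.4] op 0.005 g 17.3
[-0.737  0.692  1.313 -0.007  1.147  0.773]
```

View pics/v6.png

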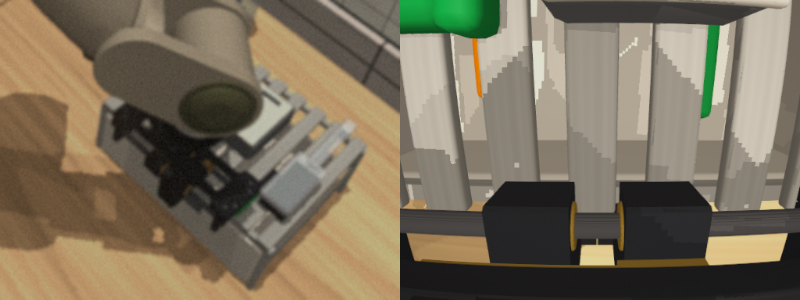

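Contact against the stop reads 34 N and the panel is flush, so the drawer is home. I'll back off and go for the blue mug.

>>> arm_command([
  [0,0,0,-0.1,0,0,1],
  [0,0,0,-0.4,0,0,1],
  [0,0,0,0,0,-0.5,1],
  [0,0,0,0,0,-0.5,-1],
  [0,0,0,0,0,-0.5,-1],
  [0,0,0,0,0,-0.5,-1],
  [0,0,0,0,0,-0.5,-1],
])

```text
clock: 26.43
eef_pos: [0.501, -0.3296, 0.253]
tcp_rot: [0.0, 0.999, 0.032, 0.001]
contact_force: [1.3, -0.5, -0.2]
opening: 0.283
grip_force: 0.0
```

>>> arm_command([
  [0,0,-0.0555,0,0,0,-1],
  [0,0,-0.0555,0,0,0,-1],
  [0,0,-0.0555,0,0,0,-1],
  [0,0,-0.0555,0,0,0,-1],
  [0,0,-0.0555,0,0,0,-1],
  [0,0,-0.0555,0,0,0,-1],
  [0,0,-0.0555,0,0,0,-1],
  [0,0,-0.0555,0,0,0,-1],
  [0,0,-0.0555,0,0,0,-1],
  [0,0,-0.0555,0,0,0,-1],
  [0,0,-0.0555,0,0,0,-1],
])

```text
clock: 27.35
eef_pos: [0.5013, -0.3298, 0.2509]
tcp_rot: [0.0, 0.781, 0.624, 0.0]
contact_force: [0.3, 1.0, 0.7]
opening: 0.999
grip_force: 0.0
```

```bash
python3 - <<'E'
from h import *
st();plan([(.43,.0,.25,-13,-1),(.427,.364,.25,-13,-1),(.427,.364,.06,-13,-1,1,30)])
snap('scene','s7'); print(tri('scene0',(0,0),'side0',(0,0)).shape)
E
```

```text
27.35 pos [ 0.5013 -0.3298  0.2509] q [3.000e-04 7.810e-01 6.245e-01 2.000e-04] F [0.3 1.  0.7] op 0.999 g 0.0
[-0.779  0.469  1.149  0.     1.523 -0.557]
(0.43, 0.0, 0.25, -13, -1) n 9 9 x [0.0, 0.0, 0.0, 0.453, -0.211, 0.001, -1]
(0.427, 0.364, 0.25, -13, -1) n 10 10 x [0.0, 0.0, 0.0, 0.472, -0.113, 0.0, -1]
(0.427, 0.364, 0.06, -13, -1) n 7 7 x [0.0, 0.0, 0.0, 0.0, 0.0, 0.362, -1]
(1, 3)
```

>>> arm_command([
  [0,0,0,0.453,-0.211,0,-1],
  [0,0,0,0.453,-0.211,0,-1],
  [0,0,0,0.453,-0.211,0,-1],
  [0,0,0,0.453,-0.211,0,-1],
  [0,0,0,0.453,-0.211,0,-1],
  [0,0,0,0.453,-0.211,0,-1],
  [0,0,0,0.453,-0.211,0,-1],
  [0,0,0,0.453,-0.211,0,-1],
  [0,0,0,0.453,-0.211,0,-1],
])

```text
clock: 28.15
eef_pos: [0.4308, 0.0019, 0.2511]
tcp_rot: [0.0, 0.784, 0.621, 0.0]
contact_force: [0.6, -0.1, 1.3]
opening: 0.998
grip_force: 0.0
```

>>> arm_command([
  [0,0,0,0.472,-0.113,0,-1],
  [0,0,0,0.472,-0.113,0,-1],
  [0,0,0,0.472,-0.113,0,-1],
  [0,0,0,0.472,-0.113,0,-1],
  [0,0,0,0.472,-0.113,0,-1],
  [0,0,0,0.472,-0.113,0,-1],
  [0,0,0,0.472,-0.113,0,-1],
  [0,0,0,0.472,-0.113,0,-1],
  [0,0,0,0.472,-0.113,0,-1],
  [0,0,0,0.472,-0.113,0,-1],
  [0,0,0,0,0,0,-1],
])

```text
clock: 29.07
eef_pos: [0.4279, 0.3692, 0.2504]
tcp_rot: [-0.001, 0.782, 0.623, 0.001]
contact_force: [0.3, -0.5, -1.0]
opening: 0.999
grip_force: 0.0
```

```bash
python3 - <<'E'
from h import *
st();plan([(.427,.364,.15,-13,-1,1,35),(.427,.364,.06,-13,-1,1,25)])
b=snap('wrist','w8'); 
t=np.linspace(0,2*np.pi,60)
for o in((.427,.364),(.430,.176)):
    p=pix('w8',np.c_[o[0]+.032*np.cos(t),o[1]+.032*np.sin(t),t*0+.085]); cv2.polylines(b,[p.astype(int).reshape(-1,1,2)],True,(0,0,255),1)
cv2.imwrite('pics/v8.png',b)
E
```

```text
29.07 pos [0.4279 0.3692 0.2504] q [-8.000e-04  7.823e-01  6.229e-01  7.000e-04] F [ 0.3 -0.5 -1. ] op 0.999 g 0.0
[0.502 0.406 1.254 0.002 1.48  0.727]
(0.427, 0.364, 0.15, -13, -1) n 3 3 x [0.0, 0.0, 0.0, -0.024, 0.002, 0.446, -1]
(0.427, 0.364, 0.06, -13, -1) n 4 4 x [0.0, 0.0, 0.0, 0.0, 0.0, 0.3, -1]
```

View pics/v8.png

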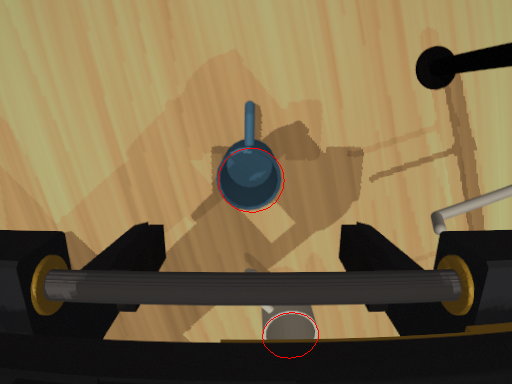

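The blue mug's rim sits on the predicted circle (about (249,178)), and its handle is vertical in the image, so the alignment is right. Grasping it now.

>>> arm_command([
  [0,0,0,-0.02,0,0.446,-1],
  [0,0,0,-0.02,0,0.446,-1],
  [0,0,0,-0.02,0,0.446,-1],
  [0,0,0,0,0,0.3,-1],
  [0,0,0,0,0,0.3,-1],
  [0,0,0,0,0,0.3,-1],
  [0,0,0,0,0,0.3,-1],
  [0,0,0,0,0,0,1],
  [0,0,0,0,0,0,1],
  [0,0,0,0,0,0,1],
  [0,0,0,0,0,0,1],
  [0,0,0,0,0,0,1],
])

```text
clock: 30.12
eef_pos: [0.428, 0.3599, 0.0619]
tcp_rot: [0.0, 0.783, 0.622, 0.001]
contact_force: [-1.3, -1.5, 5.5]
opening: 0.705
grip_force: 29.9
```

>>> arm_command([
  [0,0,0,0,0,0,1],
  [0,0,0,0,0,0,1],
])

```text
clock: 30.28
eef_pos: [0.428, 0.3599, 0.0619]
tcp_rot: [0.0, 0.783, 0.622, 0.001]
contact_force: [-2.4, -1.7, 7.2]
opening: 0.707
grip_force: 29.9
```

```bash
python3 - <<'E'
from h import *
st()
E
```

```text
30.28 pos [0.428  0.3599 0.0619] q [3.000e-04 7.829e-01 6.222e-01 1.000e-03] F [-2.4 -1.7  7.2] op 0.707 g 29.9
[ 0.488  0.599  1.528 -0.     1.012  0.716]
```

>>> arm_command([
  [0,0,0,0,0,-0.2,1],
  [0,0,0,0,0,-0.4,1],
  [0,0,0,0,0,-0.45,1],
  [0,0,0,0,0,-0.45,1],
  [0,0,0,0,0,-0.34,1],
  [0,0,-0.0535,0,0,0,1],
  [0,0,-0.0535,0,0,0,1],
  [0,0,-0.0535,0,0,0,1],
  [0,0,0,0,0,0,1],
])

```text
clock: 31.03
eef_pos: [0.4276, 0.3597, 0.1989]
tcp_rot: [0.0, 0.666, 0.746, 0.0]
contact_force: [0.1, 0.4, -1.9]
opening: 0.706
grip_force: 29.9
```

```bash
python3 - <<'E'
from h import *
st(); plan([(.5084,.2709,.2,6.2,1,1,30)])
E
```

```text
31.03 pos [0.4276 0.3597 0.1989] q [2.000e-04 6.663e-01 7.457e-01 3.000e-04] F [ 0.1  0.4 -1.9] op 0.706 g 29.9
[ 0.488  0.437  1.359 -0.     1.345  0.375]
(0.5084, 0.2709, 0.2, 6.2, 1) n 5 5 x [0.0, 0.0, 0.0, -0.26, 0.188, -0.003, 1]
```

>>> arm_command([
  [0,0,0,-0.26,0.188,-0.003,1],
  [0,0,0,-0.26,0.188,-0.003,1],
  [0,0,0,-0.26,0.188,-0.003,1],
  [0,0,0,-0.26,0.188,-0.003,1],
  [0,0,0,-0.26,0.188,-0.003,1],
  [0,0,0,0,0,0,1],
  [0,0,0,0,0,0,1],
])

```text
clock: 31.62
eef_pos: [0.5087, 0.2698, 0.1995]
tcp_rot: [-0.0, 0.67, 0.743, 0.0]
contact_force: [-0.4, -0.5, -1.2]
opening: 0.704
grip_force: 29.9
```

```bash
python3 - <<'E'
from h import *
st(); a=snap('scene','s9'); b=snap('side','d9')
a=cv2.resize(a[80:230,270:470],None,fx=3,fy=3,interpolation=2); b=cv2.resize(b[40:190,130:330],None,fx=3,fy=3,interpolation=2)
cv2.imwrite('pics/v9.png',np.hstack([cv2.resize(a,(400,300)),cv2.resize(b,(400,300))]))
for nm,o,H in (('s9',0,0),('d9',0,0)):
    u=np.array([.994,.108,0]); H2=np.array([.5873,.3318,.175]); T=H2-.038*u
    off,(sc)=((270,80),2) if nm=='s9' else ((130,40),2)
    print(nm,'tip base/top',((pix(nm,[T,T+[0,0,.022]])-off)*sc).round().tolist())
E
```

```text
31.62 pos [0.5087 0.2698 0.1995] q [-1.000e-04  6.696e-01  7.428e-01  0.000e+00] F [-0.4 -0.5 -1.2] op 0.704 g 29.9
[0.282 0.465 1.309 0.    1.368 0.178]
s9 tip base/top [[202.0, 121.0], [206.0, 106.0]]
d9 tip base/top [[152.0, 170.0], [151.0, 156.0]]
```

View pics/v9.png

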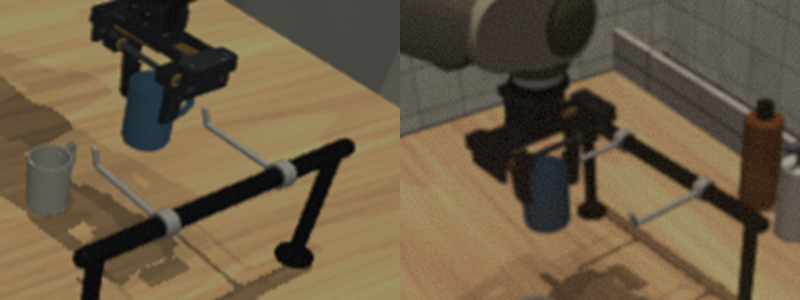

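The hook tip in the scene view is at (205,110)/(207,124), within 1–2 px of the model. Threading the handle onto the hook slowly.

>>> arm_command([
  [0,0,0,0,0.1,0,1],
  [0,0,0,0,0.1,0,1],
  [0,0,0,0,0.1,0,1],
  [0,0,0,0,0.1,0,1],
  [0,0,0,0,0.1,0,1],
  [0,0,0,0,0.1,0,1],
  [0,0,0,0,0,0,1],
])

```text
clock: 32.3
eef_pos: [0.5544, 0.2753, 0.1992]
tcp_rot: [0.0, 0.668, 0.744, 0.0]
contact_force: [-0.8, -0.4, -1.0]
opening: 0.707
grip_force: 29.9
```

>>> arm_command([
  [0,0,0,0,0.1,0,1],
  [0,0,0,0,0.1,0,1],
  [0,0,0,0,0.1,0,1],
  [0,0,0,0,0.1,0,1],
  [0,0,0,0,0.1,0,1],
  [0,0,0,0,0,0,1],
])

```text
clock: 32.8
eef_pos: [0.5916, 0.2793, 0.1992]
tcp_rot: [0.0, 0.668, 0.744, 0.0]
contact_force: [0.5, 0.3, -2.5]
opening: 0.703
grip_force: 29.9
```

```bash
python3 - <<'E'
from h import *
st(); a=snap('scene','s10'); b=snap('side','d10')
a=a[90:165,330:430]; b=b[60:135,170:270]
cv2.imwrite('pics/v10.png',np.hstack([cv2.resize(a,(400,300),interpolation=2),cv2.resize(b,(400,300),interpolation=2)]))
E
```

```text
32.8 pos [0.5916 0.2793 0.1992] q [1.000e-04 6.679e-01 7.442e-01 1.000e-04] F [ 0.5  0.3 -2.5] op 0.703 g 29.9
[ 0.261  0.601  1.062 -0.     1.478  0.153]
```

View pics/v10.png

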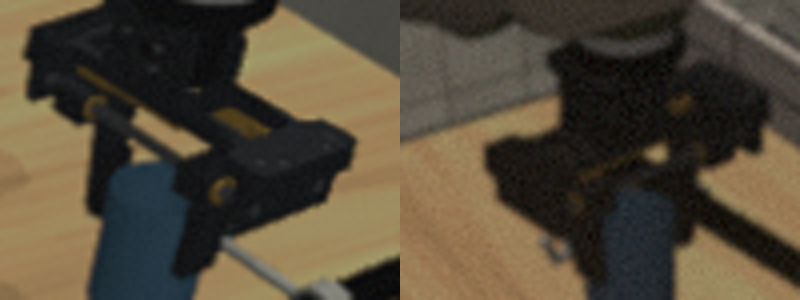

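There was no contact force on the way in, and the hook's free end shows on the near side of the gripper (552,250). Now lowering and watching the force.

>>> arm_command([
  [0,0,0,0,0,0.07,1],
  [0,0,0,0,0,0.07,1],
  [0,0,0,0,0,0.07,1],
  [0,0,0,0,0,0.05,1],
  [0,0,0,0,0,0,1],
])

```text
clock: 33.32
eef_pos: [0.5898, 0.2793, 0.1788]
tcp_rot: [-0.001, 0.668, 0.744, -0.001]
contact_force: [-0.1, -0.3, -3.4]
opening: 0.704
grip_force: 29.9
```

>>> arm_command([
  [0,0,0,0,0,0.03,1],
  [0,0,0,0,0,0.02,1],
  [0,0,0,0,0,0,1],
])

```text
clock: 33.57
eef_pos: [0.5902, 0.2794, 0.1761]
tcp_rot: [-0.0, 0.668, 0.744, -0.0]
contact_force: [0.6, 0.5, -3.2]
opening: 0.703
grip_force: 29.9
```

>>> arm_command([
  [0,0,0,0,0,0.02,1],
  [0,0,0,0,0,0,1],
])

```text
clock: 33.73
eef_pos: [0.5904, 0.2795, 0.1751]
tcp_rot: [0.0, 0.668, 0.744, 0.0]
contact_force: [-0.7, 0.4, 0.9]
opening: 0.709
grip_force: 29.9
```

>>> arm_command([
  [0,0,0,0,0,0.02,1],
  [0,0,0,0,0,0,1],
])

```text
clock: 33.9
eef_pos: [0.5905, 0.2796, 0.1738]
tcp_rot: [0.0, 0.668, 0.744, 0.001]
contact_force: [-0.3, -0.8, 3.1]
opening: 0.706
grip_force: 29.9
```

The handle rests on the hook (the force changed sign at the expected height). Releasing and lifting away.

>>> arm_command([
  [0,0,0,0,0,0,-1],
  [0,0,0,0,0,0,-1],
  [0,0,0,0,0,0,-1],
  [0,0,0,0,0,0,-1],
  [0,0,0,0,0,-0.3,-1],
  [0,0,0,0,0,-0.4,-1],
  [0,0,0,0,0,-0.4,-1],
  [0,0,0,0,0,-0.3,-1],
  [0,0,0,0,0,0,-1],
])

```text
clock: 34.65
eef_pos: [0.5913, 0.2797, 0.2837]
tcp_rot: [0.002, 0.668, 0.744, 0.004]
contact_force: [-0.7, 0.6, 1.2]
opening: 1.004
grip_force: 0.0
```

```bash
python3 - <<'E'
from h import *
st(); a=snap('scene','s11'); b=snap('side','d11')
cv2.imwrite('pics/v11.png',np.hstack([cv2.resize(a[80:230,270:470],(400,300),interpolation=2),cv2.resize(b[60:210,130:330],(400,300),interpolation=2)]))
E
```

```text
34.65 pos [0.5913 0.2797 0.2837] q [0.0025 0.6677 0.7444 0.0038] F [-0.7  0.6  1.2] op 1.004 g 0.0
[ 0.261  0.552  0.912 -0.     1.669  0.153]
```

View pics/v11.png

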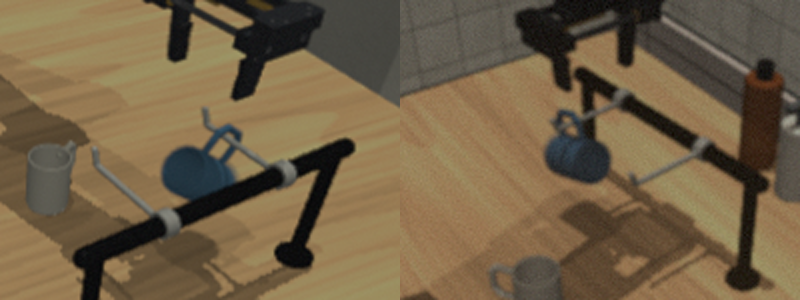

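The blue mug hangs by its handle on hook_2 (scene pane (228,135) on the hook). Next is the white mug.

>>> arm_command([
  [0,0,-0.049,0,0,0,-1],
  [0,0,-0.049,0,0,0,-1],
  [0,0,-0.049,0,0,0,-1],
  [0,0,-0.049,0,0,0,-1],
  [0,0,0,0,0,0,-1],
])

```text
clock: 35.17
eef_pos: [0.59, 0.2793, 0.2764]
tcp_rot: [-0.001, 0.5, 0.866, -0.001]
contact_force: [-0.6, 0.7, 0.8]
opening: 1.001
grip_force: 0.0
```

```bash
python3 - <<'E'
from h import *
st(); plan([(.43,.177,.25,29.5,-1)])
E
```

```text
35.17 pos [0.59   0.2793 0.2764] q [-0.0011  0.5005  0.8657 -0.0012] F [-0.6  0.7  0.8] op 1.001 g 0.0
[ 0.261  0.557  0.922 -0.     1.666 -0.261]
(0.43, 0.177, 0.25, 29.5, -1) n 6 6 x [0.0, 0.0, 0.001, -0.02, -0.421, 0.06, -1]
```

>>> arm_command([
  [0,0,0,-0.02,-0.421,0.06,-1],
  [0,0,0,-0.02,-0.421,0.06,-1],
  [0,0,0,-0.02,-0.421,0.06,-1],
  [0,0,0,-0.02,-0.421,0.06,-1],
  [0,0,0,-0.02,-0.421,0.06,-1],
  [0,0,0,-0.02,-0.421,0.06,-1],
  [0,0,0,0,0,0,-1],
  [0,0,0,0,0,0,-1],
])

```text
clock: 35.83
eef_pos: [0.4292, 0.1772, 0.2509]
tcp_rot: [-0.001, 0.504, 0.864, -0.0]
contact_force: [0.4, -0.5, 0.5]
opening: 0.998
grip_force: 0.0
```

```bash
python3 - <<'E'
from h import *
s=st(); plan([(.43,.177,.15,29.5,-1,1,35),(.43,.177,.06,29.5,-1,1,25)])
b=snap('wrist','w12'); p=pix('w12',[(.43,.177,.085)])[0]; print(p)
t=np.linspace(0,2*np.pi,90,endpoint=False)
g=cv2.GaussianBlur(cv2.cvtColor(b,cv2.COLOR_BGR2HSV)[...,1],(5,5),0).astype(float)
# rim = low saturation vs wood; score the in/out saturation contrast for mug rim centre, then yaw of the handle
def smp(X):
    u=pix('w12',X).astype(np.float32); return cv2.remap(g.astype(np.float32),u[:,0],u[:,1],1).ravel()
best=max((smp(np.c_[x+.037*np.cos(t),y+.037*np.sin(t),t*0+.085])[:60].mean()-smp(np.c_[x+.030*np.cos(t),y+.030*np.sin(t),t*0+.085])[:60].mean(),x,y) for x in np.arange(.42,.441,.001) for y in np.arange(.167,.188,.001))
print(best)
for ya in range(10,52,3):
    a=np.radians(ya); r=np.arange(.045,.072,.003); print(ya,smp(np.c_[best[1]-r*np.sin(a),best[2]+r*np.cos(a),r*0+.07]).mean().round(),end='; ')
E
```

```text
35.83 pos [0.4292 0.1772 0.2509] q [-5.000e-04  5.036e-01  8.639e-01 -4.000e-04] F [ 0.4 -0.5  0.5] op 0.998 g 0.0
[ 0.136  0.23   1.518  0.     1.395 -0.38 ]
(0.43, 0.177, 0.15, 29.5, -1) n 3 3 x [0.0, 0.0, 0.0, -0.003, 0.003, 0.448, -1]
(0.43, 0.177, 0.06, 29.5, -1) n 4 4 x [0.0, 0.0, 0.0, 0.0, 0.0, 0.3, -1]
[251.74197327 175.14053411]
(np.float32(71.274475), np.float64(0.43), np.float64(0.18100000000000002))
10 125.0; 13 125.0; 16 125.0; 19 125.0; 22 125.0; 25 114.0; 28 57.0; 31 39.0; 34 46.0; 37 98.0; 40 121.0; 43 121.0; 46 116.0; 49 115.0;
```

>>> arm_command([
  [0,0,-0.016,0.01,0.01,0.446,-1],
  [0,0,0,0,0,0.446,-1],
  [0,0,0,0,0,0.446,-1],
  [0,0,0,0,0,0.3,-1],
  [0,0,0,0,0,0.3,-1],
  [0,0,0,0,0,0.3,-1],
  [0,0,0,0,0,0.3,-1],
  [0,0,0,0,0,0,1],
  [0,0,0,0,0,0,1],
  [0,0,0,0,0,0,1],
  [0,0,0,0,0,0,1],
  [0,0,0,0,0,0,1],
])

```text
clock: 36.88
eef_pos: [0.4312, 0.1788, 0.062]
tcp_rot: [0.001, 0.488, 0.873, 0.001]
contact_force: [0.2, -0.3, 1.6]
opening: 0.705
grip_force: 30.0
```

>>> arm_command([
  [0,0,0,0,0,0,1],
  [0,0,0,0,0,0,1],
  [0,0,0,0,0,0,1],
])

```text
clock: 37.13
eef_pos: [0.4312, 0.1788, 0.062]
tcp_rot: [0.001, 0.488, 0.873, 0.001]
contact_force: [-0.7, -0.9, 5.8]
opening: 0.709
grip_force: 30.0
```

>>> arm_command([
  [0,0,0,0,0,-0.2,1],
  [0,0,0,0,0,-0.4,1],
  [0,0,0,0,0,-0.45,1],
  [0,0,0,0,0,-0.45,1],
  [0,0,0,0,0,-0.34,1],
  [0,0,0.053,0,0,0,1],
  [0,0,0.053,0,0,0,1],
  [0,0,0.053,0,0,0,1],
  [0,0,0.053,0,0,0,1],
  [0,0,0,0,0,0,1],
])

```text
clock: 37.97
eef_pos: [0.4303, 0.1787, 0.1991]
tcp_rot: [-0.0, 0.669, 0.743, 0.0]
contact_force: [0.7, -0.6, -2.3]
opening: 0.7
grip_force: 30.0
```

```bash
python3 - <<'E'
from h import *
st(); plan([(.5263,.1043,.2,6.2,1,1,30)])
E
```

```text
37.97 pos [0.4303 0.1787 0.1991] q [-1.000e-04  6.693e-01  7.430e-01  0.000e+00] F [ 0.7 -0.6 -2.3] op 0.7 g 30.0
[0.139 0.283 1.606 0.    1.252 0.034]
(0.5263, 0.1043, 0.2, 6.2, 1) n 5 5 x [0.0, 0.0, 0.0, -0.224, 0.234, -0.002, 1]
```

>>> arm_command([
  [0,0,0,-0.224,0.234,-0.002,1],
  [0,0,0,-0.224,0.234,-0.002,1],
  [0,0,0,-0.224,0.234,-0.002,1],
  [0,0,0,-0.224,0.234,-0.002,1],
  [0,0,0,-0.224,0.234,-0.002,1],
  [0,0,0,0,0,0,1],
  [0,0,0,0,0,0,1],
])

```text
clock: 38.55
eef_pos: [0.527, 0.1041, 0.1993]
tcp_rot: [-0.0, 0.667, 0.745, -0.0]
contact_force: [0.7, 0.0, -1.5]
opening: 0.701
grip_force: 30.0
```

>>> arm_command([
  [0,0,0,0,0.1,0,1],
  [0,0,0,0,0.1,0,1],
  [0,0,0,0,0.1,0,1],
  [0,0,0,0,0.1,0,1],
  [0,0,0,0,0.1,0,1],
  [0,0,0,0,0.1,0,1],
  [0,0,0,0,0,0,1],
])

```text
clock: 39.13
eef_pos: [0.5728, 0.1097, 0.1995]
tcp_rot: [0.0, 0.668, 0.744, 0.0]
contact_force: [0.3, 0.2, -1.2]
opening: 0.702
grip_force: 30.0
```

>>> arm_command([
  [0,0,0,0,0.1,0,1],
  [0,0,0,0,0.1,0,1],
  [0,0,0,0,0.1,0,1],
  [0,0,0,0,0.1,0,1],
  [0,0,0,0,0.1,0,1],
  [0,0,0,0,0,0,1],
])

```text
clock: 39.63
eef_pos: [0.6102, 0.1136, 0.1994]
tcp_rot: [0.0, 0.668, 0.744, 0.0]
contact_force: [0.3, -0.4, -3.2]
opening: 0.707
grip_force: 30.0
```

>>> arm_command([
  [0,0,0,0,0,0.07,1],
  [0,0,0,0,0,0.07,1],
  [0,0,0,0,0,0.07,1],
  [0,0,0,0,0,0.07,1],
  [0,0,0,0,0,0,1],
])

```text
clock: 40.05
eef_pos: [0.6082, 0.1135, 0.1773]
tcp_rot: [-0.001, 0.668, 0.744, -0.001]
contact_force: [-0.5, -0.2, -1.9]
opening: 0.707
grip_force: 30.0
```

>>> arm_command([
  [0,0,0,0,0,0.03,1],
  [0,0,0,0,0,0.03,1],
  [0,0,0,0,0,0,1],
])

```text
clock: 40.3
eef_pos: [0.609, 0.1136, 0.1747]
tcp_rot: [0.0, 0.668, 0.744, 0.0]
contact_force: [-1.2, 0.0, 2.4]
opening: 0.7
grip_force: 30.0
```

>>> arm_command([
  [0,0,0,0,0,0.012,1],
  [0,0,0,0,0,0,1],
  [0,0,0,0,0,0,-1],
  [0,0,0,0,0,0,-1],
  [0,0,0,0,0,0,-1],
  [0,0,0,0,0,0,-1],
  [0,0,0,0,0,-0.3,-1],
  [0,0,0,0,0,-0.4,-1],
  [0,0,0,0,0,-0.4,-1],
  [0,0,0,0,0,-0.3,-1],
])

```text
clock: 41.13
eef_pos: [0.609, 0.1136, 0.2807]
tcp_rot: [0.001, 0.668, 0.744, 0.001]
contact_force: [0.1, -0.2, 0.4]
opening: 1.001
grip_force: 0.0
```

>>> arm_command([
  [0,0,0,0,-0.4,-0.1,-1],
  [0,0,0,0,-0.4,-0.1,-1],
  [0,0,0,0,-0.4,0,-1],
  [0,0,0,0,-0.4,0,-1],
  [0,0,0,0,-0.4,0,-1],
  [0,0,0,0,0,0,-1],
  [0,0,0,0,0,0,-1],
  [0,0,0,0,0,0,-1],
  [0,0,0,0,0,0,-1],
  [0,0,0,0,0,0,-1],
  [0,0,0,0,0,0,-1],
  [0,0,0,0,0,0,-1],
])

```text
clock: 42.13
eef_pos: [0.4602, 0.0973, 0.293]
tcp_rot: [-0.0, 0.668, 0.744, -0.0]
contact_force: [-0.3, -0.4, 0.4]
opening: 0.998
grip_force: 0.0
```

```bash
python3 - <<'E'
from h import *
st(); a=snap('scene','s14'); b=snap('side','d14')
cv2.imwrite('pics/v14.png',np.hstack([cv2.resize(a[80:380,20:420],(400,300),interpolation=2),cv2.resize(b[84:384,112:512],(400,300),interpolation=2)]))
E
```

```text
42.13 pos [0.4602 0.0973 0.293 ] q [-2.000e-04  6.678e-01  7.444e-01 -2.000e-04] F [-0.3 -0.4  0.4] op 0.998 g 0.0
[-0.044  0.209  1.421  0.     1.513 -0.152]
```

View pics/v14.png

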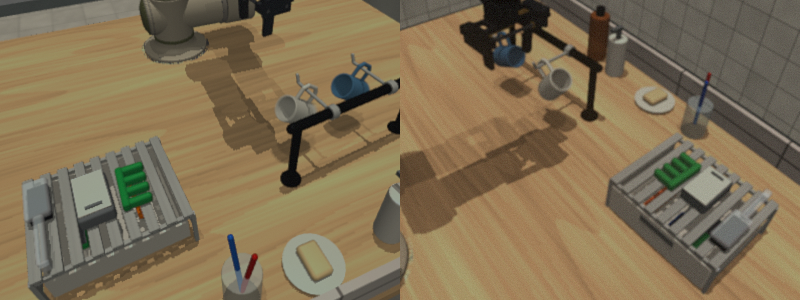

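Both mugs hang on their hooks, the drawer is flush with the tools visible inside, and the rack items haven't moved. I'll let the mugs settle and then hand in.

>>> arm_command([
  [0,0,0,0,0,0,-1],
  [0,0,0,0,0,0,-1],
  [0,0,0,0,0,0,-1],
  [0,0,0,0,0,0,-1],
  [0,0,0,0,0,0,-1],
  [0,0,0,0,0,0,-1],
  [0,0,0,0,0,0,-1],
  [0,0,0,0,0,0,-1],
  [0,0,0,0,0,0,-1],
  [0,0,0,0,0,0,-1],
  [0,0,0,0,0,0,-1],
  [0,0,0,0,0,0,-1],
])

```text
clock: 43.23
eef_pos: [0.4597, 0.0974, 0.2933]
tcp_rot: [-0.0, 0.668, 0.744, -0.0]
contact_force: [-0.1, 0.1, -0.2]
opening: 0.998
grip_force: 0.0
```

>>> arm_command([
  [0,0,0,0,0,0,-1],
  [0,0,0,0,0,0,-1],
  [0,0,0,0,0,0,-1],
  [0,0,0,0,0,0,-1],
  [0,0,0,0,0,0,-1],
  [0,0,0,0,0,0,-1],
  [0,0,0,0,0,0,-1],
  [0,0,0,0,0,0,-1],
  [0,0,0,0,0,0,-1],
  [0,0,0,0,0,0,-1],
  [0,0,0,0,0,0,-1],
  [0,0,0,0,0,0,-1],
])

```text
clock: 44.23
eef_pos: [0.4597, 0.0973, 0.2933]
tcp_rot: [-0.0, 0.668, 0.744, -0.0]
contact_force: [-0.3, 0.1, 0.0]
opening: 0.998
grip_force: 0.0
```

```bash
python3 - <<'E'
from h import *
p=None
for i in range(155):
    im=robot.get_image('scene')[100:200,280:440].astype(int)
    if i%30==0:
        if p is not None: print(i,abs(im-p).mean().round(2))
        p=im
st(); print(robot.hand_in())
E
```

```text
30 4.03
60 3.44
90 2.11
120 1.26
150 1.85
51.98 pos [0.4597 0.0974 0.2933] q [0.     0.6678 0.7444 0.    ] F [0.3 0.9 1.1] op 0.997 g 0.0
[-0.044  0.208  1.421 -0.     1.513 -0.152]
the job is handed in; nothing more can be done
None
```

I handed the job in at 52 s: all three tools are in the closed drawer, one mug hangs on each hook, and the soap box and toe separator look unmoved; no verdict came back, and the mugs were still swinging slightly.

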